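Clear a jammed blank magazine, reload it and shut its gate

TASK

The wooden blank that the feed left stuck half out of the magazine's exit slot is split. Tap it back into the magazine with the push block, keeping the fingers off it while it is still in the slot, slide the gate on top of the magazine aside, lift the split blank out and lay it flat in the blue tray. Then load all the good blanks from the bench flat into the magazine, one on top of the other, slide the gate fully shut again, and leave the push block standing on its foot on the bench top. Leave the small wooden word and the other things on the bench where they are.

Things in the scene. Friction and masses are not known exactly. Their poses are not given: they have to be found in the camera images.
- magazine: Blank magazine fixed on the bench: a plywood base 12 mm thick carrying an open-topped well for flat blanks. Origin on the bench below the centre of the well; x runs along the well from its exit end (-x) to its rear, y across, z up. A parked feed pusher with black knob stands behind the rear wall (to x = 130 mm, 34 mm high), not used.
- well (a point): Centre of the well's floor, 12 mm above the bench; axes as the magazine's. The well is 108 mm long (x), 62 mm wide (y). Both end walls (|x| = 54 to 60 mm) are 60 mm high from the bench; the long sides have only corner angles (|y| = 31 to 35, |x| over 36 mm), so the middle 72 mm is open for fingers down to the base. Above 50 mm the walls flare out by 4 mm.
- exit (a point): Foot of the exit wall, 12 mm above the bench, at magazine x = -57 mm, y = 0; axes as the magazine's. The slot there is 68 mm wide and 20 mm high. Outside it, to magazine x = -95 mm, a throat 18 mm high: fixed fence with face at y = +31 mm; at y = -25 mm a spring shoe (x = -67 to -83 mm) jams the split blank: it gives way at 7 to 11 N, then moves freely; the free shoe stands at y = -23 mm.
- gate (a joint): Slide of the gate, an aluminium plate 132 x 48 x 5 mm in rails across the top of the well, underside 63 mm above the bench. 0 = fully shut, plate central over the well; grows along the magazine's +y to 0.100 m = fully open at its stop (plate at y = 76 to 124 mm), the well then clear for fingers. Friction 2 N, stays put. Rails at |x| = 59 to 74 mm, y = -42 to 126 mm, top 72 mm above the bench.
- gate_grip (a point): Centre of the gate's black upright grip bar, 86 mm above the bench; axes as the magazine's. The bar is 60 mm long (x), 14 mm thick (y), and reaches from the gate plate's top, 68 mm above the bench, up to 96 mm. It moves with the gate, at magazine y = 12 mm + the gate's slide.
- split_blank: The jammed blank: plywood plate 100 x 56 x 12 mm (x, y, z) with a dark crack; origin at its centre; 40 to 85 g. It starts flat on the magazine floor in the slot, its centre at magazine x = -44 to -34 mm, y = 3 mm. The exit wall above it prevents lifting until its outer end is inside: centre at magazine x over -4 mm; at x = +4 mm it meets the rear wall.
- blank_1: Good blank: flat plywood plate 100 x 56 x 12 mm (x, y, z), origin at its centre, lying flat on the bench at the start; 40 to 85 g. Absent in some runs.
- blank_2: Good blank, the same as blank_1. Absent in some runs.
- blank_3: Good blank, the same as blank_1. Absent in some runs.
- blank_4: Good blank, the same as blank_1. Absent in some runs.
- push_block: Wooden push block: flat foot 130 x 36 x 14 mm (x, y, z) with an upright grip 50 x 26 mm (x, y) on it, up to 54 mm high, its centre at x = -15 mm. Origin: centre of the foot's underside; the long free end, the nose, is at x = +65 mm. 0.12 kg. Its foot fits the throat and the slot when held 1 to 5 mm above the magazine's floor.
- parts_tray: Blue open tray fixed to the bench, 130 x 180 x 42 mm outside (x, y, z), walls and floor 2 mm thick, with some flat wooden words in it that do not hinder. Origin: centre of its underside; y along its long side.
- word_plate: Thin cut-out wooden word 41 x 120 x 6 mm lying flat, a bystander; origin at the centre of its underside.

How it is judged:
On the way, in this order (a step that is already met when the one before it is completed fails the run):
1. the push block presses against the jammed blank in the exit slot (contact force between push_block and split_blank above 1 N and x of split_blank in the frame of magazine below -0.012 m), for 0.02 s.
2. the split blank lies fully inside the well, off the slot (x of split_blank in the frame of magazine between -0.0055 and 0.02 m and y of split_blank in the frame of magazine between -0.02 and 0.02 m and z of split_blank in the frame of magazine below 0.03 m), for 0.1 s.
3. the split blank lies flat in the blue tray, let go (x of split_blank in the frame of parts_tray between -0.05 and 0.05 m and y of split_blank in the frame of parts_tray between -0.07 and 0.07 m and height (world z) of split_blank below 0.022 m and angle between the z axis of split_blank and the z axis of parts_tray, either way round below 0.2 rad and contact force between the fingers and split_blank below 0.1 N), for 0.2 s.
At the end, for the whole second after the job is handed in: Gate within 6 mm of shut; every good blank flat in the well (within 9 mm in x and y, tilt under 0.08 rad); split blank flat inside the blue tray; push block on its foot on the bench itself; all at rest; the loose word within 50 mm of its start (value of joint gate below 0.006 m and x of blank_1 in the frame of magazine between -0.009 and 0.009 m and y of blank_1 in the frame of magazine between -0.009 and 0.009 m and z of blank_1 in the frame of magazine between 0 and 0.059 m and angle between the z axis of each of blank_1, blank_2, blank_3, blank_4 and the z axis of magazine, either way round below 0.08 rad and angle between the x axis of each of blank_1, blank_2, blank_3, blank_4 and the x axis of magazine, either way round below 0.15 rad and linear speed of each of blank_1, blank_2, blank_3, blank_4, split_blank, push_block below 0.03 m/s and x of blank_2 in the frame of magazine between -0.009 and 0.009 m and y of blank_2 in the frame of magazine between -0.009 and 0.009 m and z of blank_2 in the frame of magazine between 0 and 0.059 m and x of blank_3 in the frame of magazine between -0.009 and 0.009 m and y of blank_3 in the frame of magazine between -0.009 and 0.009 m and z of blank_3 in the frame of magazine between 0 and 0.059 m and x of blank_4 in the frame of magazine between -0.009 and 0.009 m and y of blank_4 in the frame of magazine between -0.009 and 0.009 m and z of blank_4 in the frame of magazine between 0 and 0.059 m and x of split_blank in the frame of parts_tray between -0.05 and 0.05 m and y of split_blank in the frame of parts_tray between -0.07 and 0.07 m and height (world z) of split_blank below 0.022 m and angle between the z axis of split_blank and the z axis of parts_tray, either way round below 0.2 rad and height (world z) of push_block below 0.008 m and angle between push_block's own z axis and vertical below 0.2 rad and distance of word_plate from where it was at the start of the episode below 0.05 m); the robot touches nothing.
It fails at once if the fingers touch the split blank while it is still stuck in the slot (contact force between the fingers and split_blank above 1 N and x of split_blank in the frame of magazine between -0.09 and -0.012 m and y of split_blank in the frame of magazine between -0.025 and 0.025 m and z of split_blank in the frame of magazine between 0 and 0.0225 m).
It fails at once if the small wooden word lying on the bench is pushed away (distance of word_plate from where it was at the start of the episode above 0.05 m).
Of blank_1, blank_2, blank_3, blank_4 only 2 to 4 are there at a start; the rules pass over those that are not, and their reading is None.
At some moment in a run one of blank_1, blank_2, blank_3, blank_4, push_block may be knocked a few centimetres aside while the robot is not near it.
Once in a run the grip may slacken for a moment while it holds something.
It also fails if it takes over 210 s, if anything falls off the work surface, if the arm or the gripper's body presses on something with over 40 N, if the wrist force passes 120 N, or if a joint passes its speed limit or range.

ROBOT

A 6-joint arm with a two-finger parallel gripper is mounted at the origin on a cart in front of the work surface, level with it; the furniture and walls round the work are solid. World frame = base frame: x ahead of the robot, y to its left, z up, the work surface at z = 0. Lengths are in m, angles in rad, forces in N, time in s.
With the tool pointing down it reaches from about 0.35 to 0.875 m from the base axis. Payload 4.2 kg.
Tool frame: the origin (TCP) lies midway between the tips of the shut fingers; the grasp point (between the pads) lies ctrl.grasp_offset behind it (ctrl.grasp_offset is the distance from the TCP to the grasp point, in m); z points along the fingers, y is the line along which they close (so a half turn about z gives the same grasp; the last joint's range is limited). The gripper opens to 85 mm and grips with 20 to 120 N. Pads are 22 mm wide; open, the fingers measure 114 mm over their backs; the gripper's body (76 mm by 85 mm) begins 54 mm behind the grasp point. The pads swing forward as they close: fully open they stand 13 mm farther back than shut.
Start: joints at [1.374, 0.385, 0.008, 0, -1.194, -0.259], TCP at [0.275, 0.561, 0.208] pointing down, gripper open.
Joint ranges: [-3.14, 3.14], [-1.21, 2.06], [-1.07, 1.41], [-3.16, 2.05], [-2.99, -0.16], [-3.1, 3.1]. Speed limits (rad/s): [2.79, 2.79, 3.14, 3.14, 3.14, 3.14].

INTERFACE

Orientations are given as a unit quaternion [w, x, y, z].
In Python, from station import ctrl gives the robot as it stands.
- The arm moves only by the tool play_rows, never from a script. Its argument "motion" is text: rows parted by semicolons, each of 4 numbers parted by spaces: the shift along the tool's x, y, z normalised to -1 to 1, where 1 is 0.25 m, then the turn about the tool's z normalised to -1 to 1, where 1 is 120 degrees. In form: dx dy dz yaw; .... A call has 1 to 5 rows; each row is the pose to reach, as a shift and turn from the pose commanded when the call began, along the tool's axes at that moment; what a row does not reach only later rows make up. A row lasts 1/12 s, in which the tool goes at most 41.7 mm and 7.16 degrees, less where a joint would pass 70% of its speed; a pose out of reach is approached as far as the arm can. A call with a number of a shift or a turn outside -1 to 1 is refused whole. A call with a gripper value outside its range is refused whole. "grip" is the closure, from 0 (fully open) to 1 (shut), set as the call begins (left out, the last holds). The fingers move at their own pace and stop on an object; the grip force is fixed at half the most. Time passes only in rows, so rows that repeat a pose let the fingers close. It gives the time, the measured TCP pose, the force, the opening and the grip force at its end, in the units of the state.
- ctrl.read_state(): the state, without advancing time (a new reading comes with each control period).
- ctrl.snapshot(name): name is "scene" or "side" or "wrist"; returns a dict with "pixels" (384x512x3 uint8, blue, green, red), "fx", "fy", "cx", "cy" (pixels), "R" (3x3) and "t" (3): a world point X has camera coordinates R X + t. Camera axes: x right, y down, z forward; pixel columns grow to the right and rows downward; lengths in m; the calibration is good to about 2 mm. A picture is of the moment at which its call begins. There is no depth.
- ctrl.finish_job(): hands the job in; it is judged then, once.
The state is a dict: "time_s": time; "qpos": joint angles; "qd": joint speeds; "joint_torque": joint torques, N m; "ee_pos": TCP position; "ee_rot": TCP orientation; "ft_force": force on the tool from outside, world axes, zero at the start; "wrist_torque": the same for the moment, N m; "gripper_width": opening from 0.0 (shut) to 1.0 (fully open); "grip_force": force on a finger pad.
Only numpy, scipy, OpenCV 4.12 (cv2) and the standard library are available. Lean on these libraries where they do the work, as an engineer would, in place of code of your own. Each camera call takes 0.05 s, during which the arm holds its last target. There are 200 camera calls.

## Working session

There is one attempt and no reset: what is moved stays moved. The work goes in short steps, Python scripts to look and compute and a tool call to move; the robot and the scene stay as the last step left them, time stands still between calls to the robot, and variables do not carry over. Pictures are saved under pics/ and viewed, at most 14 in all, crops included, and the job is handed in when it is done.

Besides the shell and the picture viewer there is one more tool, called after "Request:" as name(argument=value, ...) on one line, values as JSON. play_rows: Moves the arm, as the interface text tells. Its arguments: {"type":"object","properties":{"motion":{"type":"string"},"grip":{"type":"number"}},"required":["motion"]}

```bash
mkdir -p pics; ls; cat > h.py <<'E'
import numpy as np, cv2
from station import ctrl
def snap(n,f=None):
    s=ctrl.snapshot(n); s['pixels']=np.array(s['pixels'],np.uint8)
    if f: cv2.imwrite('pics/'+f,s['pixels'])
    np.savez('pics/last_%s.npz'%n,**s); return s
def load(n): return dict(np.load('pics/last_%s.npz'%n))
def p2w(s,u,v,z):
    R=np.array(s['R']);t=np.array(s['t']).ravel()
    d=R.T@np.array([(u-s['cx'])/s['fx'],(v-s['cy'])/s['fy'],1.]);o=-R.T@t
    return o+d*(z-o[2])/d[2]
def w2p(s,X):
    c=np.array(s['R'])@np.array(X)+np.array(s['t']).ravel()
    return np.array([s['fx']*c[0]/c[2]+s['cx'],s['fy']*c[1]/c[2]+s['cy']])
E
python3 - <<'E'
from h import *
ims=[snap(n)['pixels'] for n in('scene','side')]
for n,i in zip('ab',ims): cv2.imwrite(f'pics/{n}.png',cv2.resize(i,(800,600),interpolation=cv2.INTER_CUBIC))
print(ctrl.read_state(),ctrl.grasp_offset)
for n in('scene','side'):
    s=load(n);print(n,-np.array(s['R']).T@np.array(s['t']).ravel(),s['fx'])
E
```

```text
pics
{'time_s': 0.1, 'qpos': array([ 1.37357314e+00,  3.85435395e-01,  6.77137013e-03, -4.04267637e-04,
       -1.19402018e+00, -2.58610814e-01]), 'qd': array([ 0.00063779, -0.00179607,  0.00367294,  0.00225127,  0.00022913,
        0.00135467]), 'joint_torque': array([-7.77425121e-04, -3.93319309e+01,  1.88929206e+01,  4.19804737e+00,
       -2.58591775e-03,  5.41977172e-06]), 'ee_pos': array([0.27487125, 0.56067928, 0.20686579]), 'ee_rot': array([ 9.49261914e-04,  9.74121862e-01, -2.26021396e-01, -1.58827893e-04]), 'ft_force': array([-0.27752209, -0.72321022,  0.43030745]), 'wrist_torque': array([-0.0166746 ,  0.00606358, -0.03254086]), 'grip_force': 0.0, 'gripper_width': 0.9955235443492484} 0.0187
scene [-0.26152591  0.65813212  0.54897104] 449.7828991788031
side [0.66757432 0.67269315 0.895444  ] 444.34567836420064
```

View pics/a.png

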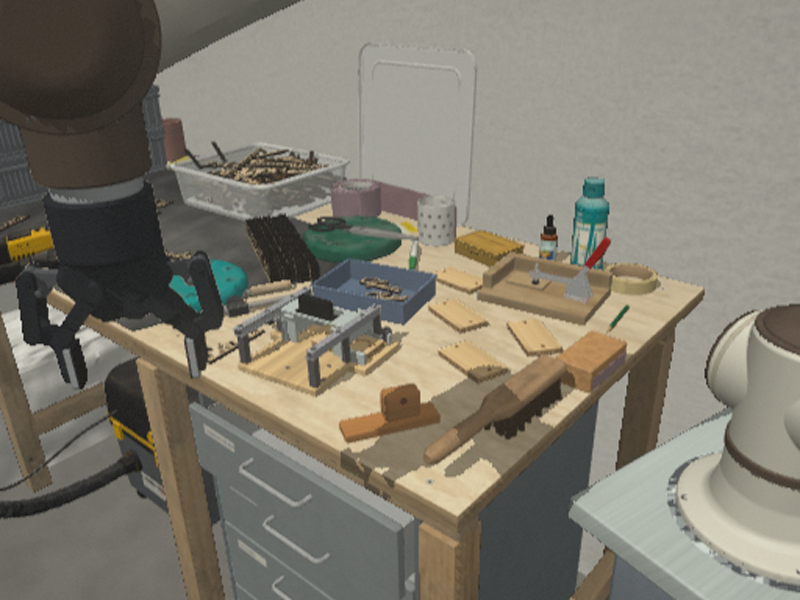

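View pics/b.png

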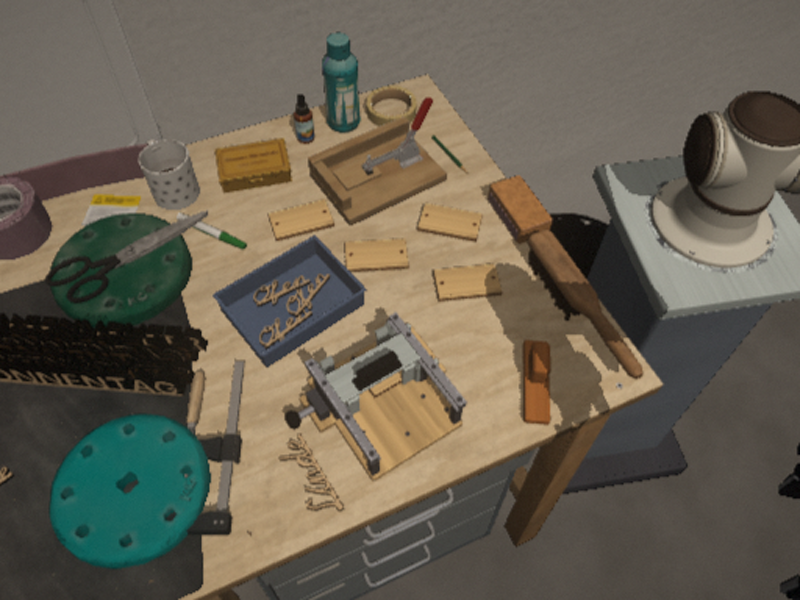

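```bash
python3 - <<'E'
from h import *
i=load('side')['pixels']
# crop x 185..365, y 185..305 (native)
c=i[110:320,130:410]; cv2.imwrite('pics/c.png',cv2.resize(c[85:210,30:180],(800,600*800//720*0+667))[:600] if 0 else cv2.resize(i[190:310,175:335],(800,600),interpolation=cv2.INTER_CUBIC))
cv2.imwrite('pics/d.png',cv2.resize(i[115:280,165:385],(800,600),interpolation=cv2.INTER_CUBIC))
E
```

```text
(no output)
```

View pics/c.png

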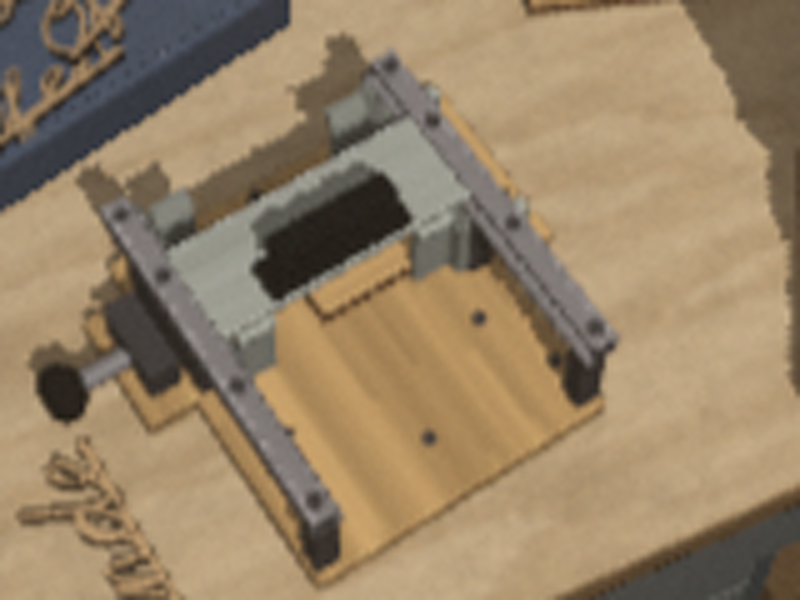

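View pics/d.png

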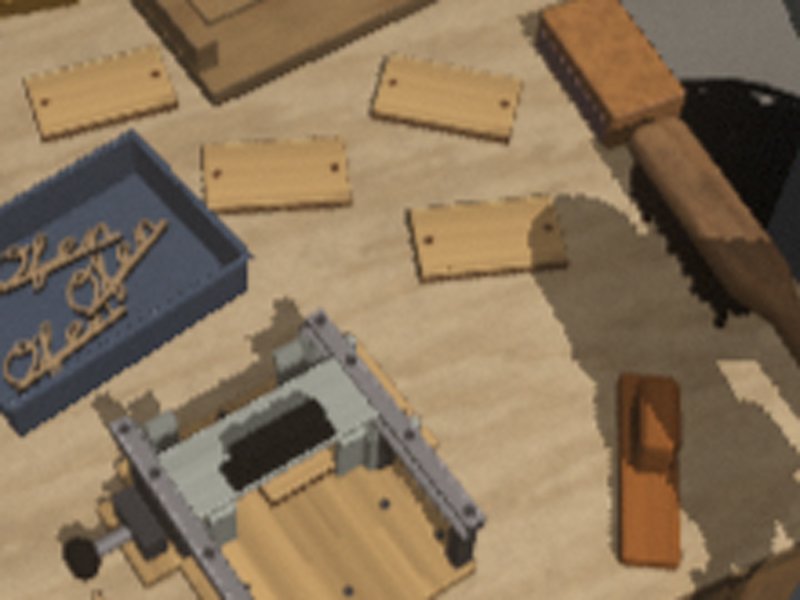

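```bash
cat >> h.py <<'E'
from scipy.optimize import least_squares
def fit(s,model,px,z,x0):
    model=np.array(model,float);P=np.array([p2w(s,u,v,z)[:2] for u,v in px])
    def T(q): c,si=np.cos(q[2]),np.sin(q[2]); return model@np.array([[c,si],[-si,c]])+q[:2]
    best=min((least_squares(lambda q:(T(q)-P).ravel(),[*P.mean(0),a]) for a in np.arange(0,6.28,.7)),key=lambda r:r.cost)
    q=best.x;q[2]=(q[2]+np.pi)%(2*np.pi)-np.pi
    return q,np.abs(best.fun).max()
E
python3 - <<'E'
from h import *
s=load('side')
C=lambda L:[(175+x/5-.4,190+y/5-.4) for x,y in L]
D=lambda L:[(165+x/3.636-.36,115+y/3.636-.36) for x,y in L]
B=lambda L:[(x*.64-.2,y*.64-.2) for x,y in L]
m=[(.074,-.042),(.074,.126),(.059,-.042),(.059,.126),(-.059,-.042),(-.059,.126),(-.074,-.042),(-.074,.126)]
np.set_printoptions(precision=4,suppress=True)
print('mag',fit(s,m,C([(103,210),(310,521),(130,198),(341,502),(368,70),(592,365),(393,50),(620,342)]),.072,0))
r=lambda a,b:[(-a/2,b/2),(a/2,b/2),(a/2,-b/2),(-a/2,-b/2)]
bl=r(.1,.056)
for n,L in dict(A=[(25,78),(160,47),(178,98),(42,137)],B=[(202,143),(348,136),(352,203),(206,209)],C=[(387,55),(523,85),(510,140),(371,115)],D=[(407,208),(552,195),(567,262),(420,278)]).items():
    print(n,fit(s,bl,D(L),.012,0))
print('push',fit(s,[(-.065,.018),(-.065,-.018),(.065,-.018),(.065,.018)],D([(680,378),(618,375),(618,560),(680,563)]),.014,0))
print('push',fit(s,[(-.065,-.018),(-.065,.018),(.065,.018),(.065,-.018)],D([(680,378),(618,375),(618,560),(680,563)]),.014,0))
print('tray',fit(s,r(.13,.18),B([(313,238),(363,293),(266,361),(216,292)]),.042,0))
print('tray',fit(s,r(.18,.13),B([(313,238),(363,293),(266,361),(216,292)]),.042,0))
E
```

```text
mag (array([0.6191, 0.2087, 0.4019]), np.float64(0.0035007087328647324))
A (array([ 0.6849, -0.1111, -2.9789]), np.float64(0.0025340786515252733))
B (array([ 0.5723, -0.0156,  3.0323]), np.float64(0.0016372908350186233))
C (array([ 0.4411, -0.062 ,  2.7212]), np.float64(0.0020564811800860977))
D (array([0.441 , 0.0612, 3.0913]), np.float64(0.0014093768507350835))
push (array([0.3831, 0.2495, 1.2888]), np.float64(0.0019445444720178062))
push (array([0.3831, 0.2495, 1.2782]), np.float64(0.037015877061815305))
tray (array([0.7149, 0.0627, 2.0716]), np.float64(0.008450458903230873))
tray (array([0.7149, 0.0627, 2.0654]), np.float64(0.03233873836050832))
```

```bash
cat >> h.py <<'E'
def pose():
    s=ctrl.read_state();w,x,y,z=s['ee_rot']
    return np.array([*s['ee_pos'],np.arctan2(2*(x*y+w*z),1-2*(y*y+z*z))])
MAG=np.array([.6191,.2087,.4019])
def m2w(x,y,m=None):
    m=MAG if m is None else m
    c,s=np.cos(m[2]),np.sin(m[2]); return m[0]+c*x-s*y, m[1]+s*x+c*y
def w2m(X,Y,m=None):
    m=MAG if m is None else m
    c,s=np.cos(m[2]),np.sin(m[2]); x,y=X-m[0],Y-m[1]; return c*x+s*y,-s*x+c*y
def plan(wps,p=None):
    p=pose() if p is None else np.array(p,float)
    for w in wps:
        w=np.array(w,float)
        n=max(np.ceil(np.linalg.norm(w[:3]-p[:3])/.0415),np.ceil(np.degrees(abs(w[3]-p[3]))/7.1),1)
        k=int(np.ceil(n/5))
        for i in range(k):
            d=(w-p)/(k-i);c,s=np.cos(p[3]),np.sin(p[3])
            r=np.round([(d[0]*c+d[1]*s)/.25,(d[0]*s-d[1]*c)/.25,-d[2]/.25,-np.degrees(d[3])/120],3)
            dx,dy=r[0]*.25,r[1]*.25
            p=p+[dx*c+dy*s,dx*s-dy*c,-r[2]*.25,-np.radians(r[3]*120)]
            print(' '.join('%g'%v for v in r),' x%d'%int(np.ceil(n/k)))
    print('end',np.round(p,4))
E
python3 - <<'E'
from h import *
print(pose()); plan([(.379,.235,.2,-1.853),(.379,.235,.12,-1.853)])
E
```

```text
[ 0.27487125  0.56067928  0.20686579 -0.45598298]
0.316 0.329 0.009 0.222  x4
0.43 0.152 0.009 0.223  x4
0.452 -0.057 0.009 0.222  x4
-0 -0 0.32 0  x2
end [ 0.3789  0.2349  0.1201 -1.8529]
```

Request:
play_rows(motion="0.316 0.329 0.009 0.222;0.316 0.329 0.009 0.222;0.316 0.329 0.009 0.222;0.316 0.329 0.009 0.222;0.316 0.329 0.009 0.222", grip=0)

```text
time_s: 0.52
ee_pos: [0.3102, 0.4509, 0.2057]
ee_rot: [0.0, 0.895, -0.446, -0.0]
ft_force: [0.0, 1.4, -0.2]
gripper_width: 1.002
grip_force: 0.0
```

Request:
play_rows(motion="0.43 0.152 0.009 0.223;0.43 0.152 0.009 0.223;0.43 0.152 0.009 0.223;0.43 0.152 0.009 0.223;0.43 0.152 0.009 0.223")

```text
time_s: 0.93
ee_pos: [0.3449, 0.3433, 0.2034]
ee_rot: [-0.0, 0.769, -0.64, -0.0]
ft_force: [-0.1, 0.4, 0.1]
gripper_width: 0.998
grip_force: 0.0
```

Request:
play_rows(motion="0.452 -0.057 0.009 0.222;0.452 -0.057 0.009 0.222;0.452 -0.057 0.009 0.222;0.452 -0.057 0.009 0.222;0.452 -0.057 0.009 0.222")

```text
time_s: 1.35
ee_pos: [0.3797, 0.2355, 0.2011]
ee_rot: [0.0, -0.601, 0.799, 0.0]
ft_force: [-0.6, 0.2, 0.9]
gripper_width: 1.0
grip_force: 0.0
```

```bash
python3 - <<'E'
from h import *
s=snap('wrist');cv2.imwrite('pics/e.png',s['pixels']); print(pose(), ctrl.read_state()['qpos'])
for P in [(.379,.235,.054)]: print(w2p(s,P))
E
```

```text
[ 0.37962407  0.23626298  0.20110458 -1.84769253] [ 9.22212013e-01  8.28378200e-02 -4.14589512e-01  7.36528867e-05
 -1.07283329e+00 -1.19914344e+00]
[257.58660197 172.56456873]
```

View pics/e.png

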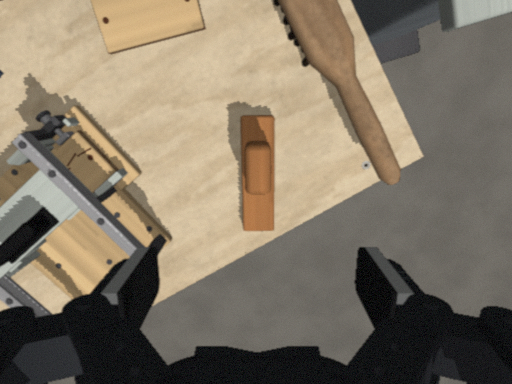

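```bash
python3 - <<'E'
from h import *
s=load('wrist')
for p in [(258,167.5)]: print(p2w(s,*p,.054))
for p in [(243,116),(272,116),(274,229),(244,230)]: print(p2w(s,*p,.014))
X=p2w(s,258,167.5,.054)
plan([(X[0],X[1],.018,-1.853)])
E
```

```text
[0.37725102 0.23035059 0.054     ]
[0.37936584 0.18209308 0.014     ]
[0.35059386 0.19039283 0.014     ]
[0.38165493 0.31202308 0.014     ]
[0.41479686 0.30374054 0.014     ]
0.025 0.003 0.732 0.003  x5
end [ 0.3772  0.2305  0.0181 -1.854 ]
```

Request:
play_rows(motion="0.016 0.003 0.4 0.0;0.016 0.003 0.6 0.0;0.016 0.003 0.732 0.0;0.016 0.003 0.732 0.0;0.016 0.003 0.732 0.0")

```text
time_s: 1.82
ee_pos: [0.3749, 0.2308, 0.0134]
ee_rot: [-0.004, -0.603, 0.798, -0.001]
ft_force: [-0.1, -0.1, 0.5]
gripper_width: 0.997
grip_force: 0.0
```

Request:
play_rows(motion="0 0 0 0;0 0 0 0;0 0 0 0;0 0 0 0;0 0 0 0", grip=1)

```text
time_s: 2.23
ee_pos: [0.3782, 0.2332, 0.0197]
ee_rot: [0.002, -0.601, 0.799, 0.0]
ft_force: [0.3, -0.8, 4.6]
gripper_width: 0.295
grip_force: 8.9
```

Request:
play_rows(motion="0 0 0 0;0 0 0 0;0 0 0 0;0 0 0 0;0 0 0 0")

```text
time_s: 2.65
ee_pos: [0.3785, 0.2333, 0.0199]
ee_rot: [0.002, -0.601, 0.799, 0.0]
ft_force: [-1.6, 0.0, 6.9]
gripper_width: 0.283
grip_force: 59.7
```

```bash
python3 - <<'E'
from h import *
p=pose();print(p)
# block grip centre = p xy. target mag positions: back-off x=-175 then in; block yaw=psi+pi
a=m2w(-.200,.003); b=m2w(-.172,.003)
y=MAG[2]-np.pi
plan([(p[0],p[1],.075,p[3]),(*a,.075,y),(*a,p[2]+.015,y),(*b,p[2]+.015,y)])
print(w2m(p[0],p[1]),a)
E
```

```text
[ 0.37850055  0.23327791  0.01988621 -1.85155308]
-0 0 -0.22 -0  x2
0.162 -0.162 -0 0.212  x4
0.076 -0.215 -0 0.212  x4
-0 -0 0.16 0  x1
-0.112 -0 -0 0  x1
end [ 0.4596  0.1442  0.0349 -2.7396]
(np.float64(-0.211814261867368), np.float64(0.11673425289935029)) (np.float64(0.43386260962065176), np.float64(0.13322742746236252))
```

Request:
play_rows(motion="0 0 -0.22 0;0 0 -0.22 0;0 0 -0.22 0;0 0 -0.22 0")

```text
time_s: 2.98
ee_pos: [0.3775, 0.2321, 0.074]
ee_rot: [0.001, -0.601, 0.8, 0.001]
ft_force: [0.4, -0.8, -0.9]
gripper_width: 0.286
grip_force: 59.7
```

Request:
play_rows(motion="0.162 -0.162 0 0.212;0.162 -0.162 0 0.212;0.162 -0.162 0 0.212;0.162 -0.162 0 0.212;0.162 -0.162 0 0.212")

```text
time_s: 3.4
ee_pos: [0.4041, 0.1804, 0.0719]
ee_rot: [-0.001, -0.409, 0.913, -0.0]
ft_force: [0.2, 0.7, -1.4]
gripper_width: 0.286
grip_force: 59.8
```

Request:
play_rows(motion="0.076 -0.215 0 0.212;0.076 -0.215 0 0.212;0.076 -0.215 0 0.212;0.076 -0.215 0 0.212;0.076 -0.215 0 0.212")

```text
time_s: 3.82
ee_pos: [0.4319, 0.1311, 0.0722]
ee_rot: [-0.001, -0.199, 0.98, -0.0]
ft_force: [-0.2, 0.2, -0.7]
gripper_width: 0.282
grip_force: 60.0
```

```bash
python3 - <<'E'
from h import *
i=snap('side')['pixels']
cv2.imwrite('pics/f.png',cv2.resize(i[190:310,215:375],(800,600),interpolation=cv2.INTER_CUBIC))
print(pose());i=snap('wrist')['pixels'];cv2.imwrite('pics/g.png',i)
E
```

```text
[ 0.43196799  0.13136269  0.07236605 -2.73798313]
```

View pics/f.png

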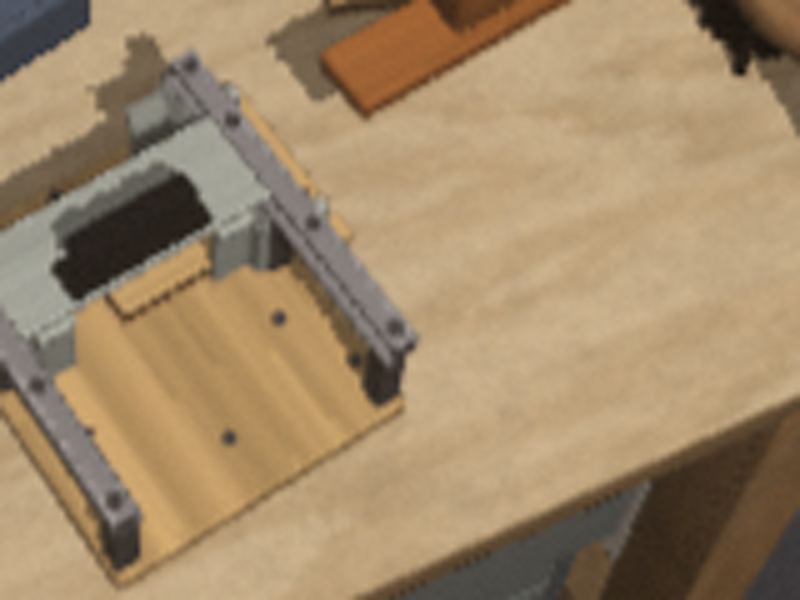

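View pics/g.png

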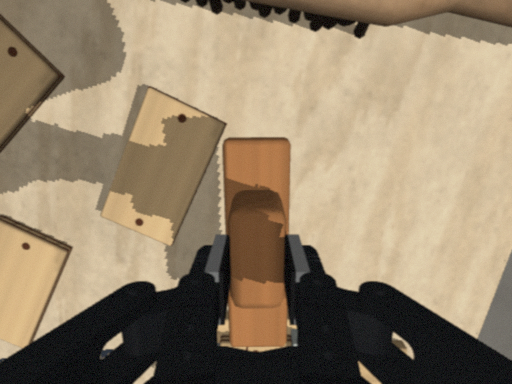

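```bash
python3 - <<'E'
from h import *
s=load('wrist');o=load('side')
for n,(x,y,z) in dict(blank1=(-.089,-.025,.024),blank2=(-.089,.031,.024),fence=(-.095,.031,.03),shoe=(-.083,-.025,.03),railA=(-.074,-.042,.072),railB=(-.059,-.042,.072),railC=(-.074,.126,.072),wallL=(-.06,-.034,.06)).items():
    X=(*m2w(x,y),z); print(n,w2p(s,X).round(),((w2p(o,X)-[215,190])*5).round())
E
```

```text
blank1 [222. 346.] [240. 118.]
blank2 [295. 346.] [309. 208.]
fence [296. 345.] [321. 195.]
shoe [222. 358.] [229. 117.]
railA [189. 419.] [193.  49.]
railB [190. 436.] [165.  65.]
railC [450. 419.] [417. 340.]
wallL [205. 418.] [176.  91.]
```

```bash
python3 - <<'E'
from h import *
p=pose();y=MAG[2]-np.pi
plan([(*m2w(-.2,.003),.0349,y),(*m2w(-.18,.003),.0349,y),(*m2w(-.15,.003),.0349,y),(*m2w(-.13,.003),.0349,y)])
E
```

```text
-0.009 0.003 0.15 0.001  x1
-0.08 0 0 0  x1
-0.12 0 0 0  x1
-0.08 0 0 0  x1
end [ 0.4982  0.1605  0.035  -2.7397]
```

Request:
play_rows(motion="-0.009 0.003 0.08 0.001;-0.009 0.003 0.15 0.001;-0.009 0.003 0.15 0.001;-0.009 0.003 0.15 0.001;-0.009 0.003 0.15 0.001")

```text
time_s: 4.33
ee_pos: [0.4347, 0.1337, 0.0361]
ee_rot: [0.0, -0.199, 0.98, 0.0]
ft_force: [0.9, 0.3, -0.9]
gripper_width: 0.287
grip_force: 59.9
```

Request:
play_rows(motion="-0.03 0 0 0;-0.06 0 0 0;-0.08 0 0 0;-0.08 0 0 0;-0.08 0 0 0")

```text
time_s: 4.75
ee_pos: [0.4533, 0.1413, 0.0357]
ee_rot: [0.0, -0.198, 0.98, 0.0]
ft_force: [-0.5, 0.8, -1.9]
gripper_width: 0.28
grip_force: 59.9
```

```bash
python3 - <<'E'
from h import *
p=pose();y=MAG[2]-np.pi;print(p,w2m(p[0],p[1]),ctrl.read_state()['ft_force'])
i=snap('side')['pixels']
cv2.imwrite('pics/k.png',cv2.resize(i[180:300,215:375],(800,600),interpolation=cv2.INTER_CUBIC))
plan([(*m2w(-.15,.003),.0349,y),(*m2w(-.13,.003),.0349,y)])
E
```

```text
[ 0.45326692  0.14130683  0.03570031 -2.74316895] (np.float64(-0.17898143286868873), np.float64(0.002845287508713115)) [-0.53117776  0.82207034 -1.89651281]
-0.118 0.001 0.003 -0.002  x1
-0.08 0 -0 0  x1
end [ 0.4983  0.1605  0.0348 -2.739 ]
```

View pics/k.png

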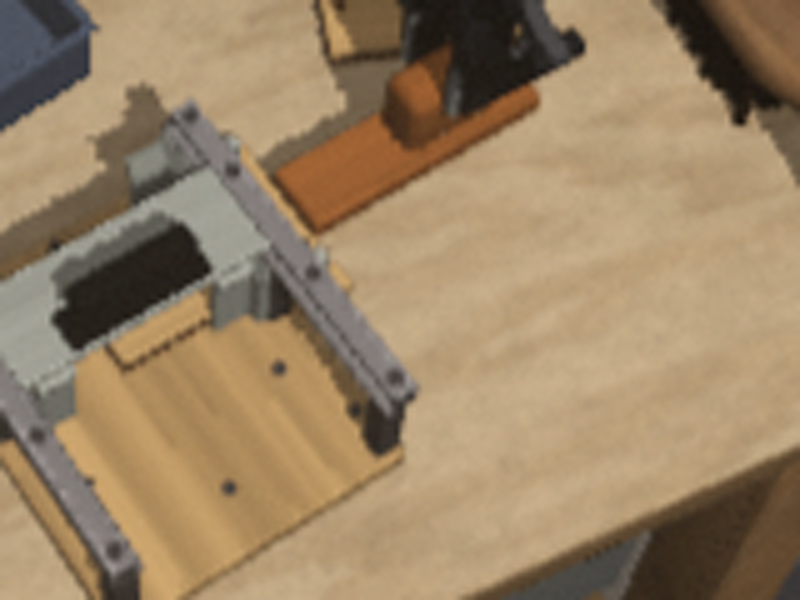

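Request:
play_rows(motion="-0.024 0 0.003 0;-0.048 0 0.003 0;-0.072 0 0.003 0;-0.096 0 0.003 0;-0.118 0 0.003 0")

```text
time_s: 5.22
ee_pos: [0.4747, 0.1494, 0.0334]
ee_rot: [-0.007, -0.197, 0.98, -0.002]
ft_force: [-11.6, -1.9, 5.0]
gripper_width: 0.283
grip_force: 60.7
```

```bash
python3 - <<'E'
from h import *
p=pose();print(p,w2m(p[0],p[1]),ctrl.read_state()['ft_force'])
y=MAG[2]-np.pi
plan([(*m2w(-.133,.003),.0349,y)])
E
```

```text
[ 0.47465264  0.1494268   0.03340132 -2.74407183] (np.float64(-0.1561234723949512), np.float64(0.0019528612399666856)) [-11.56579801  -1.94845455   4.96726636]
-0.092 0.005 -0.006 -0.002  x1
end [ 0.4954  0.1595  0.0349 -2.7399]
```

Request:
play_rows(motion="-0.02 0 0 0;-0.035 0 0 0;-0.05 0 0 0;-0.06 0 0 0;-0.068 0 0 0")

```text
time_s: 5.63
ee_pos: [0.4966, 0.1596, 0.0349]
ee_rot: [0.001, -0.198, 0.98, 0.0]
ft_force: [-0.0, -0.8, -1.4]
gripper_width: 0.287
grip_force: 59.9
```

Request:
play_rows(motion="0 0 0 0;0 0 0 0;0 0 0 0")

```text
time_s: 5.88
ee_pos: [0.4958, 0.1592, 0.0349]
ee_rot: [0.0, -0.198, 0.98, 0.0]
ft_force: [1.0, -0.1, -1.1]
gripper_width: 0.286
grip_force: 59.9
```

```bash
python3 - <<'E'
from h import *
p=pose();print(p,w2m(p[0],p[1]),ctrl.read_state()['ft_force'])
i=snap('side')['pixels']
E
```

```text
[ 0.49579133  0.15923181  0.03486631 -2.74290914] (np.float64(-0.132833718979097), np.float64(0.002707827754256778)) [ 1.02979079 -0.11241089 -1.08210015]
```

Request:
play_rows(motion="-0.012 0 0 0;-0.022 0 0 0;-0.028 0 0 0;-0.028 0 0 0")

```text
time_s: 6.27
ee_pos: [0.5019, 0.1617, 0.0347]
ee_rot: [-0.001, -0.198, 0.98, -0.0]
ft_force: [-1.6, -1.1, -1.1]
gripper_width: 0.286
grip_force: 60.0
```

Request:
play_rows(motion="-0.006 0 0 0;-0.012 0 0 0;-0.012 0 0 0;-0.012 0 0 0")

```text
time_s: 6.6
ee_pos: [0.5022, 0.1614, 0.0341]
ee_rot: [-0.003, -0.198, 0.98, -0.001]
ft_force: [-5.2, -2.2, 1.8]
gripper_width: 0.28
grip_force: 60.3
```

Request:
play_rows(motion="0.1 0 0 0;0.2 0 0 0;0.3 0 0 0;0.36 0 0 0;0.36 0 0 0")

```text
time_s: 7.02
ee_pos: [0.4191, 0.1265, 0.0347]
ee_rot: [-0.001, -0.198, 0.98, -0.0]
ft_force: [-0.3, -0.4, -2.1]
gripper_width: 0.281
grip_force: 59.9
```

```bash
python3 - <<'E'
from h import *
p=pose();print(p,w2m(p[0],p[1]),ctrl.read_state()['ft_force'])
y=p[3]
plan([(*m2w(-.215,.06),.034,y),(*m2w(-.215,.06),.0195,y)])
E
```

```text
[ 0.41907203  0.12649233  0.03473175 -2.74330526] (np.float64(-0.21624661325927547), np.float64(0.0025871551254123965)) [-0.26640151 -0.44096203 -2.07818121]
-0.004 0.23 0.003 -0  x2
-0 -0 0.058 -0  x1
end [ 0.3977  0.1799  0.0195 -2.7433]
```

Request:
play_rows(motion="-0.004 0.12 0.003 0;-0.004 0.23 0.003 0;-0.004 0.23 0.003 0;-0.004 0.23 0.03 0;-0.004 0.23 0.06 0")

```text
time_s: 7.43
ee_pos: [0.4014, 0.1823, 0.0197]
ee_rot: [0.001, -0.198, 0.98, 0.001]
ft_force: [-5.7, 0.7, 20.7]
gripper_width: 0.287
grip_force: 64.1
```

Request:
play_rows(motion="0 0 0 0;0 0 0 0;0 0 0 0")

```text
time_s: 7.68
ee_pos: [0.4007, 0.1809, 0.0193]
ee_rot: [-0.0, -0.197, 0.98, -0.0]
ft_force: [1.0, 0.5, -1.0]
gripper_width: 0.282
grip_force: 61.7
```

Request:
play_rows(motion="0 0 0 0;0 0 0 0;0 0 0 0;0 0 0 0;0 0 0 0", grip=0)

```text
time_s: 8.1
ee_pos: [0.4005, 0.1814, 0.0198]
ee_rot: [0.0, -0.198, 0.98, 0.0]
ft_force: [-0.2, -0.3, 0.0]
gripper_width: 0.967
grip_force: 0.0
```

```bash
python3 - <<'E'
from h import *
p=pose();print(p,w2m(p[0],p[1]),ctrl.read_state()['ft_force'])
y=MAG[2]-np.pi;q=m2w(0,.012)
plan([(p[0],p[1],.16,p[3]),(*q,.16,y),(*q,.073,y)])
E
```

```text
[ 0.40053663  0.18139552  0.01984732 -2.74297821] (np.float64(-0.21182874895058146), np.float64(0.060366073698109354)) [-0.15592112 -0.3143      0.0437333 ]
-0 0 -0.561 -0  x4
-0.424 -0.095 0 -0.001  x3
-0.424 -0.097 0 -0.001  x3
0 0 0.348 0  x3
end [ 0.6145  0.2197  0.0731 -2.7388]
```

Request:
play_rows(motion="0 0 -0.2 0;0 0 -0.4 0;0 0 -0.561 0;0 0 -0.561 0;0 0 -0.561 0")

```text
time_s: 8.52
ee_pos: [0.4029, 0.1835, 0.1648]
ee_rot: [0.005, -0.198, 0.98, 0.003]
ft_force: [-0.0, -1.0, 0.2]
gripper_width: 1.002
grip_force: 0.0
```

Request:
play_rows(motion="-0.424 -0.095 0 0;-0.424 -0.095 0 0;-0.424 -0.095 0 0;-0.424 -0.095 0 0")

```text
time_s: 8.85
ee_pos: [0.5111, 0.2014, 0.1581]
ee_rot: [-0.0, -0.197, 0.98, -0.0]
ft_force: [0.2, 0.8, 0.9]
gripper_width: 0.999
grip_force: 0.0
```

Request:
play_rows(motion="-0.424 -0.097 0 -0.002;-0.424 -0.097 0 -0.002;-0.424 -0.097 0 -0.002;-0.424 -0.097 0 -0.002;-0.424 -0.097 0 -0.002")

```text
time_s: 9.27
ee_pos: [0.6142, 0.2191, 0.1573]
ee_rot: [-0.002, -0.199, 0.98, -0.0]
ft_force: [0.5, -0.7, -0.7]
gripper_width: 1.0
grip_force: 0.0
```

Request:
play_rows(motion="0 0 0.15 0;0 0 0.25 0;0 0 0.348 0;0 0 0.348 0;0 0 0.348 0")

```text
time_s: 9.68
ee_pos: [0.6127, 0.2188, 0.072]
ee_rot: [-0.002, -0.2, 0.98, -0.001]
ft_force: [0.1, 0.3, 1.9]
gripper_width: 0.997
grip_force: 0.0
```

Request:
play_rows(motion="0 0 0 0;0 0 0 0;0 0 0 0;0 0 0 0;0 0 0 0", grip=1)

```text
time_s: 10.1
ee_pos: [0.6149, 0.2198, 0.0741]
ee_rot: [0.001, -0.2, 0.98, 0.0]
ft_force: [0.6, -0.4, -0.2]
gripper_width: 0.3
grip_force: 0.0
```

Request:
play_rows(motion="0 0 0 0;0 0 0 0;0 0 0 0;0 0 0 0")

```text
time_s: 10.43
ee_pos: [0.6145, 0.2195, 0.073]
ee_rot: [-0.0, -0.2, 0.98, -0.0]
ft_force: [-0.4, 0.1, 0.2]
gripper_width: 0.001
grip_force: 0.0
```

```bash
python3 - <<'E'
from h import *
p=pose();print(p,w2m(p[0],p[1]),ctrl.read_state()['ft_force'])
a=w2m(p[0],p[1])
plan([(*m2w(a[0],a[1]+.102),p[2],p[3])])
E
```

```text
[ 0.614515    0.21949092  0.07301134 -2.73875843] (np.float64(1.3941875811199558e-06), np.float64(0.011724598735859761)) [-0.42180635  0.08897327  0.18917936]
-0 0.408 -0 -0  x3
end [ 0.5745  0.3133  0.073  -2.7388]
```

```bash
python3 - <<'E'
from h import *
i=snap('side')['pixels']
cv2.imwrite('pics/m.png',cv2.resize(i[130:310,145:385],(800,600),interpolation=cv2.INTER_CUBIC))
o=load('side')
for z in(.068,.096):
  for p in [(265,265),(380,180),(410,215),(280,298)]: print(z,np.round(w2m(*p2w(o,175+p[0]/5-.4,190+p[1]/5-.4,z)[:2]),4))
E
```

```text
0.068 [0.0284 0.0161]
0.068 [-0.0341  0.0077]
0.068 [-0.0356  0.0289]
0.068 [0.0311 0.0326]
0.096 [0.0351 0.0294]
0.096 [-0.0253  0.0212]
0.096 [-0.0268  0.0417]
0.096 [0.0377 0.0453]
```

View pics/m.png

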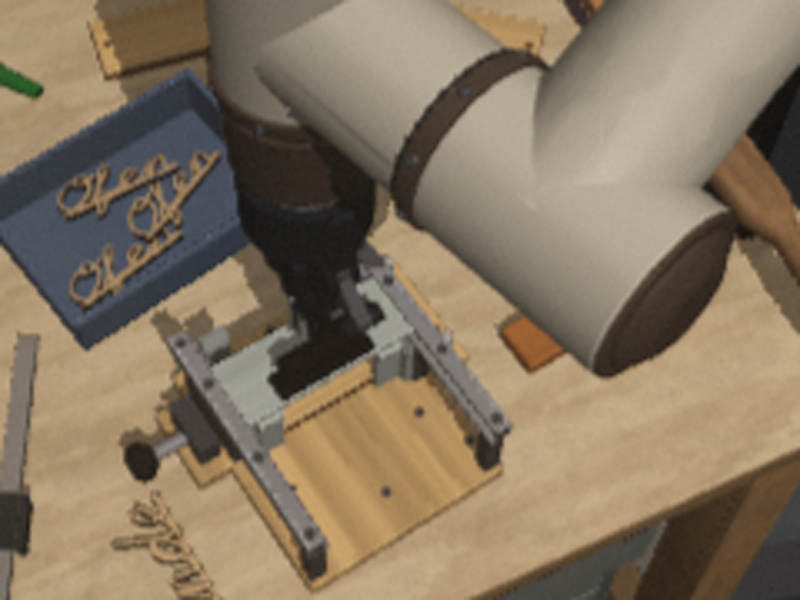

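```bash
python3 - <<'E'
from h import *
o=load('side')
C=lambda p,z: np.round(w2m(*p2w(o,175+p[0]/5-.4,190+p[1]/5-.4,z)[:2]),4)
print('plate front',C((228,338),.068),C((468,195),.068),'back',C((162,247),.068),C((408,118),.068))
print('bar back bottom',C((258,212),.068),C((375,165),.068))
print('rails',[C(p,.072) for p in [(103,210),(310,521),(130,198),(341,502),(368,70),(592,365),(393,50),(620,342)]])
print('base corner z12',C((325,580),.012),C((602,402),.012),'angle foot',C((275,365),.012))
E
```

```text
plate front [0.0585 0.0367] [-0.0618  0.0341] back [ 0.0604 -0.0145] [-0.0613 -0.012 ]
bar back bottom [ 0.0179 -0.0071] [-0.0364  0.0002]
rails [array([ 0.0735, -0.0412]), array([0.0721, 0.1229]), array([ 0.0611, -0.0402]), array([0.0579, 0.1229]), array([-0.0586, -0.0402]), array([-0.0586,  0.1284]), array([-0.0736, -0.0431]), array([-0.0742,  0.1263])]
base corner z12 [0.069 0.127] [-0.0728  0.1245] angle foot [0.0365 0.0337]
```

```bash
python3 - <<'E'
from h import *
o=load('side')
M=lambda X:((w2p(o,X)-[145,130])*3.333).round()
print('tcp',M((.6145,.2195,.073)),M((.6145,.2195,.13)))
for g in(0,.011):
  print(g,[M((*m2w(x,y+g),z)) for x,y,z in [(.03,.019,.068),(-.03,.019,.068),(.03,.019,.096),(-.03,.019,.096),(.03,.005,.096),(-.03,.005,.096)]])
print([M((*m2w(x,y),.068)) for x,y in[(.059,.024),(-.059,.024),(.059,.035),(-.059,.035)]])
cv2.imwrite('pics/n.png',cv2.resize(o['pixels'][200:265,205:290],(785,600),interpolation=cv2.INTER_CUBIC))
w=snap('wrist');cv2.imwrite('pics/w.png',w['pixels'])
E
```

```text
tcp [310. 345.] [308. 298.]
0 [array([275., 380.]), array([356., 335.]), array([274., 358.]), array([356., 313.]), array([262., 342.]), array([344., 296.])]
0.011 [array([285., 393.]), array([365., 347.]), array([283., 372.]), array([366., 325.]), array([271., 355.]), array([354., 309.])]
[array([239., 409.]), array([398., 319.]), array([248., 422.]), array([408., 332.])]
```

View pics/n.png

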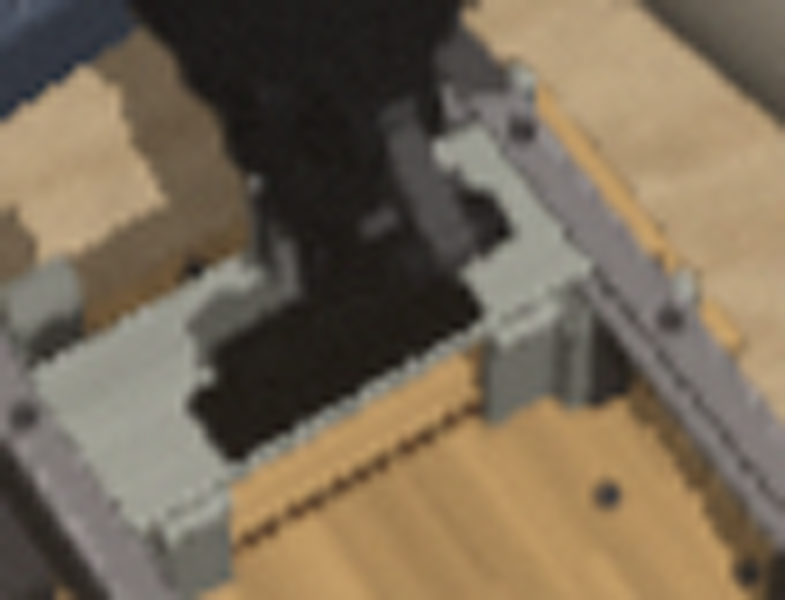

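View pics/w.png

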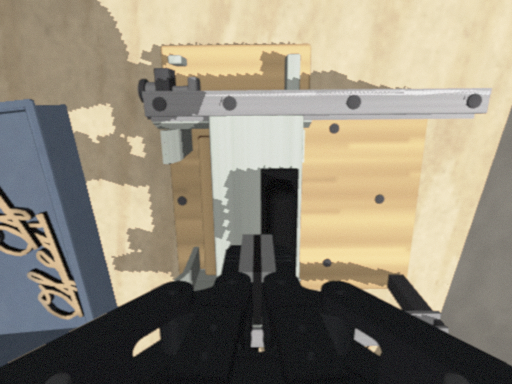

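Request:
play_rows(motion="0 0.04 0 0;0 0.08 0 0;0 0.12 0 0;0 0.16 0 0;0 0.16 0 0")

```text
time_s: 10.95
ee_pos: [0.598, 0.2587, 0.0731]
ee_rot: [0.0, -0.201, 0.98, 0.0]
ft_force: [0.6, -0.3, 0.5]
gripper_width: 0.001
grip_force: 0.0
```

```bash
python3 - <<'E'
from h import *
p=pose();print(p,w2m(p[0],p[1]),ctrl.read_state()['ft_force'])
w=snap('wrist');cv2.imwrite('pics/x.png',w['pixels'])
E
```

```text
[ 0.59798591  0.25872356  0.0731021  -2.73601808] (np.float64(0.00013589277401200237), np.float64(0.054296807819394804)) [ 0.64294408 -0.27378074  0.51582582]
```

View pics/x.png

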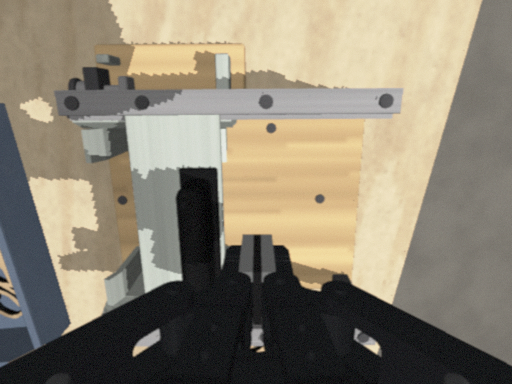

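```bash
python3 - <<'E'
from h import *
s=load('wrist')
M=lambda x,y,z:w2p(s,(*m2w(x,y),z)).round()
p=pose();print('tcp',w2p(s,p[:3]), 'cam',-np.array(s['R']).T@np.array(s['t']).ravel(), s['fx'])
for g in(0,.012):
  print(g,'bar end',[M(-.03,y+g,z) for y in(.005,.019) for z in(.068,.096)],'plate corners',[M(-.066,y+g,.068) for y in(-.024,.024)])
print('rail ends',M(-.074,-.042,.072),M(-.074,.126,.072),M(-.059,.126,.072))
print('blackthing at z', [np.round(w2m(*p2w(s,u,168,z)[:2]),4) for z in(.068,.096) for u in(180,217)])
i=s['pixels'];print(i[160:240:8,195].tolist()); print(i[200,170:230:3].tolist())
E
```

```text
tcp [256.26168734 233.66641052] cam [0.53315719 0.23020471 0.23799651] 332.70596967002416
0 bar end [array([164., 176.]), array([147., 191.]), array([191., 177.]), array([179., 191.])] plate corners [array([100., 105.]), array([197., 106.])]
0.012 bar end [array([187., 177.]), array([174., 191.]), array([214., 177.]), array([206., 191.])] plate corners [array([124., 105.]), array([221., 106.])]
rail ends [56. 88.] [409.  89.] [405. 121.]
blackthing at z [array([-0.0345,  0.0136]), array([-0.0346,  0.0329]), array([-0.0405,  0.0202]), array([-0.0405,  0.0363])]
[[208, 218, 211], [77, 82, 80], [29, 23, 26], [3, 6, 3], [18, 25, 21], [18, 16, 13], [12, 2, 13], [6, 0, 4], [24, 26, 26], [25, 23, 29]]
[[136, 142, 138], [135, 141, 138], [61, 63, 62], [16, 14, 11], [17, 18, 16], [11, 11, 12], [29, 23, 23], [12, 13, 14], [19, 20, 21], [23, 19, 21], [24, 26, 20], [11, 3, 7], [2, 11, 1], [0, 0, 0], [16, 20, 15], [27, 24, 28], [116, 122, 120], [200, 209, 201], [134, 181, 211], [138, 185, 220]]
```

```bash
python3 - <<'E'
from h import *
p=pose();y=MAG[2]-np.pi;q=m2w(0,.024)
plan([(p[0],p[1],.12,p[3]),(*q,.12,y),(*q,.1,y),(*q,.09,y)])
E
```

```text
-0 0 -0.188 -0  x2
0.001 -0.118 0 0.002  x1
-0 0 0.08 -0  x1
-0 0 0.04 -0  x1
end [ 0.6097  0.2307  0.0901 -2.7406]
```

Request:
play_rows(motion="0 0 -0.1 0;0 0 -0.188 0;0 0 -0.188 0;0 0 -0.188 0")

```text
time_s: 11.33
ee_pos: [0.5996, 0.2569, 0.1218]
ee_rot: [0.002, -0.2, 0.98, 0.001]
ft_force: [0.8, -0.6, -1.5]
gripper_width: -0.004
grip_force: 0.0
```

Request:
play_rows(motion="0.001 -0.118 0 0.002;0.001 -0.118 0 0.002;0.001 -0.118 0 0.002;0.001 -0.118 0 0.002")

```text
time_s: 11.67
ee_pos: [0.6097, 0.2287, 0.1191]
ee_rot: [-0.001, -0.198, 0.98, -0.0]
ft_force: [-0.2, 0.2, -1.3]
gripper_width: 0.003
grip_force: 0.0
```

Request:
play_rows(motion="0 0 0.04 0;0 0 0.08 0;0 0 0.08 0;0 0 0.08 0;0 0 0.08 0")

```text
time_s: 12.08
ee_pos: [0.6101, 0.2293, 0.0997]
ee_rot: [-0.0, -0.198, 0.98, -0.0]
ft_force: [0.4, 0.9, 0.4]
gripper_width: -0.002
grip_force: 0.0
```

Request:
play_rows(motion="0 0 0.01 0;0 0 0.02 0;0 0 0.03 0;0 0 0.04 0;0 0 0.04 0")

```text
time_s: 12.5
ee_pos: [0.6098, 0.2289, 0.0894]
ee_rot: [-0.001, -0.198, 0.98, -0.0]
ft_force: [-0.3, 0.3, 0.2]
gripper_width: -0.001
grip_force: 0.0
```

Request:
play_rows(motion="0 0 0.012 0;0 0 0.024 0;0 0 0.036 0;0 0 0.036 0")

```text
time_s: 12.83
ee_pos: [0.6097, 0.2289, 0.0801]
ee_rot: [-0.001, -0.198, 0.98, -0.0]
ft_force: [0.4, -0.3, -0.5]
gripper_width: 0.001
grip_force: 0.0
```

Request:
play_rows(motion="0 0 0.012 0;0 0 0.024 0;0 0 0.036 0;0 0 0.036 0")

```text
time_s: 13.17
ee_pos: [0.6104, 0.2292, 0.0726]
ee_rot: [0.0, -0.198, 0.98, -0.0]
ft_force: [0.0, 0.1, 4.3]
gripper_width: -0.0
grip_force: 2.0
```

Request:
play_rows(motion="0 0 0.008 0;0 0 0.016 0;0 0 0.016 0;0 0 0.016 0")

```text
time_s: 13.5
ee_pos: [0.6106, 0.229, 0.0725]
ee_rot: [0.001, -0.199, 0.98, -0.0]
ft_force: [-6.1, -3.1, 18.3]
gripper_width: 0.001
grip_force: 8.8
```

```bash
python3 - <<'E'
from h import *
o=load('scene');i=o['pixels'].astype(int)
sub=i[180:215,180:225].max(2)
for r in range(180,212): print(r,''.join('#' if v<55 else ('+' if v<100 else '.') for v in i[r,150:260].max(1)))
for g in(0,.011):
  print(g,[w2p(o,(*m2w(x,y+g),z)).round(1).tolist() for x in(-.03,.03) for y in(.005,.019) for z in(.068,.096)])
print('rail',[w2p(o,(*m2w(x,y),.072)).round(1).tolist() for x in(-.074,.074) for y in(-.042,.126)])
print('plate',[w2p(o,(*m2w(x,y+.011),.068)).round(1).tolist() for x in(-.059,.059) for y in(-.024,.024)])
E
```

```text
180 ......++++++++++++++++.##...........##+++#+#+.....+..+++++++++++++++++++........+..+........+...+.+...........
181 .....+++++++++++++++.................+++..........+.++++++++++++++++++..........+#++.......++++++++...........
182 .....++++++++++......................................++++++++++++++++..............++............++...........
183 ...++++++++...............................................++++++++++................+++++++.........+.........
184 +.++++++++........................................+............+++..................++++..++#+................
185 .++++++......................+.+................+......+.....................................++#++++.....+++..
186 .++++++................++.....................+++...........+....................................++#++...++...
187 ++++++++..........+++++......................++++................+.....................+++.........+#++++++...
188 ++++++.++.+..+..+..........................+#++++.....................+..............+++##+.......++#...++....
189 ++++++.+++++.............................+######+++++........
[... 2286 characters left out ...]
............................++++++........+++++................
210 .....+++....+...............+++..............+............................++++++.........++++++.++++..........
211 ++.++++.....................++++........................................++++++.......+++.+++++++++++..........
0 [[216.8, 199.8], [216.1, 189.2], [213.2, 202.1], [212.5, 191.5], [197.2, 194.3], [196.3, 183.9], [193.5, 196.5], [192.6, 186.0]]
0.011 [[214.0, 201.6], [213.2, 191.0], [210.3, 204.0], [209.6, 193.2], [194.3, 196.0], [193.4, 185.6], [190.6, 198.2], [189.6, 187.7]]
rail [[243.0, 194.9], [198.9, 224.9], [195.4, 182.2], [148.4, 208.5]]
plate [[231.1, 199.7], [219.0, 207.7], [192.8, 189.0], [180.0, 196.4]]
```

```bash
python3 - <<'E'
from h import *
a=snap('side')['pixels'];b=snap('wrist')['pixels'];c=snap('scene')['pixels']
g=lambda i:(255*(i/255.)**.4).astype(np.uint8)
A=cv2.resize(g(a[195:265,200:280]),(400,350),interpolation=cv2.INTER_CUBIC)
B=cv2.resize(g(b[100:384,150:400]),(400,454)[:2],interpolation=cv2.INTER_CUBIC)
C=cv2.resize(g(c[150:215,160:260]),(400,250),interpolation=cv2.INTER_CUBIC)
im=np.zeros((600,800,3),np.uint8);im[:350,:400]=A;im[350:,:400]=C[:250];im[:454,400:]=B
cv2.imwrite('pics/y.png',im)
o=load('side');p=pose();print(p,[((w2p(o,(*m2w(0.0+dx,.022+dy),.0727))-[200,195])*5).round() for dx,dy in((0,0),(-.011,.01),(.011,.01),(-.011,-.01))])
o=load('scene');print([((w2p(o,(*m2w(0.0+dx,.022+dy),.0727))-[160,150])*4+[0,350]).round() for dx,dy in((0,0),(-.011,.01),(.011,.01),(-.011,-.01))])
E
```

```text
[ 0.61067265  0.22898576  0.07250056 -2.74143442] [array([203., 211.]), array([238., 216.]), array([193., 241.]), array([213., 181.])]
[array([169., 542.]), array([173., 553.]), array([144., 544.]), array([194., 540.])]
```

View pics/y.png

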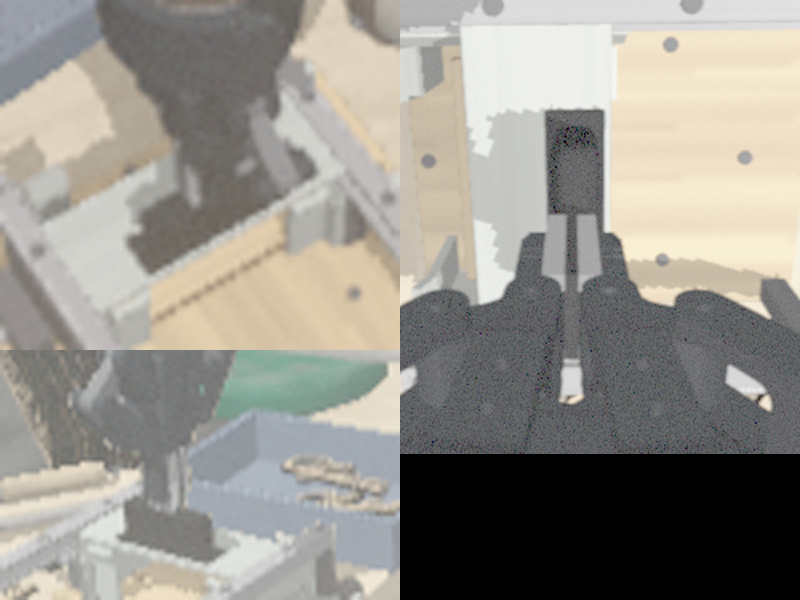

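Request:
play_rows(motion="0 0 -0.1 0;0 0 -0.1 0;0 0.11 -0.1 0;0 0.22 -0.1 0;0 0.22 -0.1 0")

```text
time_s: 14.07
ee_pos: [0.5878, 0.2832, 0.0929]
ee_rot: [0.001, -0.2, 0.98, 0.001]
ft_force: [1.4, -0.6, -0.4]
gripper_width: 0.002
grip_force: 0.0
```

Request:
play_rows(motion="0 0 0.1 0;0 0 0.2 0;0 0 0.3 0;0 0 0.34 0;0 0 0.34 0")

```text
time_s: 14.48
ee_pos: [0.5873, 0.2785, 0.0049]
ee_rot: [-0.003, -0.198, 0.98, -0.001]
ft_force: [-0.8, 0.6, 0.7]
gripper_width: 0.005
grip_force: 0.0
```

Request:
play_rows(motion="0 0 0.02 0;0 0 0.036 0;0 0 0.048 0;0 0 0.048 0;0 0 0.048 0")

```text
time_s: 14.9
ee_pos: [0.5898, 0.2808, -0.0027]
ee_rot: [0.001, -0.198, 0.98, 0.001]
ft_force: [0.8, 1.9, 2.2]
gripper_width: -0.003
grip_force: 0.0
```

Request:
play_rows(motion="0 0 0.008 0;0 0 0.016 0;0 0 0.016 0;0 0 0.016 0;0 0 0.016 0")

```text
time_s: 15.32
ee_pos: [0.5892, 0.2801, -0.0075]
ee_rot: [0.001, -0.198, 0.98, 0.0]
ft_force: [-0.1, 2.5, 3.2]
gripper_width: 0.007
grip_force: 0.0
```

Request:
play_rows(motion="0 0 0.006 0;0 0 0.012 0;0 0 0.012 0;0 0 0.012 0")

```text
time_s: 15.65
ee_pos: [0.5884, 0.2805, -0.0109]
ee_rot: [-0.0, -0.198, 0.98, 0.0]
ft_force: [-2.0, 4.8, 4.1]
gripper_width: -0.001
grip_force: 0.0
```

Request:
play_rows(motion="0 0 0.006 0;0 0 0.012 0;0 0 0.012 0;0 0 0.012 0")

```text
time_s: 15.98
ee_pos: [0.5891, 0.2807, -0.0113]
ee_rot: [0.001, -0.199, 0.98, 0.0]
ft_force: [-5.2, 4.0, 13.8]
gripper_width: -0.001
grip_force: 0.7
```

```bash
python3 - <<'E'
from h import *
p=pose();y=MAG[2]-np.pi;q=m2w(0,.024)
print(w2m(*p[:2]))
plan([(p[0],p[1],.13,p[3]),(*q,.13,y),(*q,.051,y)])
E
```

```text
(np.float64(0.000564692602238525), np.float64(0.0780386891941276))
-0 0 -0.565 -0  x4
0.002 -0.216 -0 -0.001  x2
-0 -0 0.316 -0  x2
end [ 0.6096  0.2308  0.0509 -2.7398]
```

Request:
play_rows(motion="0 0 -0.15 0;0 0 -0.3 0;0 0 -0.45 0;0 0 -0.565 0;0 0 -0.565 0")

```text
time_s: 16.4
ee_pos: [0.5917, 0.2809, 0.1342]
ee_rot: [0.005, -0.198, 0.98, 0.002]
ft_force: [0.9, 0.9, 0.8]
gripper_width: 0.0
grip_force: 0.0
```

Request:
play_rows(motion="0.002 -0.216 0 -0.001;0.002 -0.216 0 -0.001;0.002 -0.216 0 -0.001;0.002 -0.216 0 -0.001;0.002 -0.216 0 -0.001", grip=0)

```text
time_s: 16.82
ee_pos: [0.6087, 0.2295, 0.1262]
ee_rot: [-0.001, -0.199, 0.98, -0.0]
ft_force: [-0.0, -0.2, 0.3]
gripper_width: 0.71
grip_force: 0.0
```

Request:
play_rows(motion="0 0 0.1 0;0 0 0.2 0;0 0 0.3 0;0 0 0.314 0;0 0 0.314 0")

```text
time_s: 17.23
ee_pos: [0.6078, 0.2297, 0.0466]
ee_rot: [-0.002, -0.2, 0.98, -0.001]
ft_force: [0.6, 0.3, 0.6]
gripper_width: 1.0
grip_force: 0.0
```

Request:
play_rows(motion="0 0 0 0;0 0 0 0;0 0 0 0;0 0 0 0;0 0 0 0", grip=1)

```text
time_s: 17.65
ee_pos: [0.6102, 0.2298, 0.0503]
ee_rot: [0.001, -0.199, 0.98, -0.0]
ft_force: [1.1, -2.3, 1.2]
gripper_width: 0.303
grip_force: 1.2
```

Request:
play_rows(motion="0 0 0 0;0 0 0 0;0 0 0 0;0 0 0 0;0 0 0 0")

```text
time_s: 18.07
ee_pos: [0.6101, 0.2297, 0.0502]
ee_rot: [0.001, -0.2, 0.98, -0.0]
ft_force: [-0.3, -2.0, 6.0]
gripper_width: 0.156
grip_force: 59.3
```

```bash
python3 - <<'E'
from h import *
p=pose();print(p,w2m(*p[:2]))
plan([(*m2w(0,.114),p[2],p[3])])
E
```

```text
[ 0.61006347  0.22972312  0.05019579 -2.73950349] (np.float64(-9.292767198638627e-05), np.float64(0.02288278009837411))
-0 0.364 -0 -0  x3
end [ 0.5745  0.3135  0.0502 -2.7395]
```

Request:
play_rows(motion="0 0.08 0 0;0 0.16 0 0;0 0.24 0 0;0 0.32 0 0;0 0.364 0 0")

```text
time_s: 18.48
ee_pos: [0.5742, 0.3111, 0.0502]
ee_rot: [-0.001, -0.201, 0.98, -0.004]
ft_force: [24.5, -40.2, 0.5]
gripper_width: 0.148
grip_force: 59.3
```

Request:
play_rows(motion="0 0 0 0;0 0 0 0;0 0 0 0")

```text
time_s: 18.73
ee_pos: [0.5746, 0.3105, 0.0502]
ee_rot: [-0.0, -0.199, 0.98, -0.002]
ft_force: [2.5, -10.3, 7.1]
gripper_width: 0.146
grip_force: 60.8
```

```bash
python3 - <<'E'
from h import *
p=pose();print(p,w2m(*p[:2]),ctrl.read_state()['ft_force'])
E
```

```text
[ 0.57460108  0.3105147   0.05017586 -2.73997236] (np.float64(-0.001126601732162072), np.float64(0.11110858750319258)) [  2.48530568 -10.27424598   7.06176541]
```

```bash
sed -i 's/^MAG=.*/MAG=np.array([.6195,.2079,.4019])/' h.py; python3 - <<'E'
from h import *
p=pose();y=MAG[2]-np.pi;q=m2w(.003,.001)
plan([(p[0],p[1],.1,p[3]),(*q,.1,y),(*q,-.0135,y)])
E
```

```text
-0 0 -0.199 -0  x2
-0.017 -0.444 -0 -0  x3
0 -0 0.454 -0  x3
end [ 0.6219  0.21   -0.0136 -2.74  ]
```

Request:
play_rows(motion="0 -0.008 0 0;0 -0.008 0 0;0 -0.008 0 0;0 -0.008 0 0;0 -0.008 0 0", grip=0)

```text
time_s: 19.15
ee_pos: [0.5743, 0.3122, 0.0485]
ee_rot: [-0.0, -0.199, 0.98, 0.0]
ft_force: [-0.3, 0.1, 0.7]
gripper_width: 0.849
grip_force: 0.0
```

Request:
play_rows(motion="0 0 -0.1 0;0 0 -0.2 0;0 0 -0.2 0;0 0 -0.2 0")

```text
time_s: 19.48
ee_pos: [0.5753, 0.313, 0.1007]
ee_rot: [0.002, -0.199, 0.98, 0.001]
ft_force: [0.2, -0.7, -0.1]
gripper_width: 0.999
grip_force: 0.0
```

```bash
python3 - <<'E'
from h import *
p=pose();y=MAG[2]-np.pi;q=m2w(.003,.001);print(p)
plan([(*q,.1,y),(*q,-.0135,y)])
E
```

```text
[ 0.57534891  0.31299405  0.10066824 -2.74035314]
-0.01 -0.452 0.003 -0  x3
-0 0 0.454 -0  x3
end [ 0.6218  0.2099 -0.0136 -2.7404]
```

Request:
play_rows(motion="-0.01 -0.452 0 0;-0.01 -0.452 0 0;-0.01 -0.452 0 0;-0.01 -0.452 0 0;-0.01 -0.452 0 0")

```text
time_s: 19.9
ee_pos: [0.6208, 0.2069, 0.0974]
ee_rot: [-0.001, -0.198, 0.98, -0.0]
ft_force: [-0.2, 0.8, 0.1]
gripper_width: 1.003
grip_force: 0.0
```

Request:
play_rows(motion="0 0 0.12 0;0 0 0.24 0;0 0 0.36 0;0 0 0.454 0;0 0 0.454 0")

```text
time_s: 20.32
ee_pos: [0.6171, 0.2078, -0.0203]
ee_rot: [-0.005, -0.199, 0.98, -0.001]
ft_force: [-0.2, -1.3, -0.7]
gripper_width: 1.001
grip_force: 0.0
```

Request:
play_rows(motion="0 0 0 0;0 0 0 0;0 0 0 0;0 0 0 0;0 0 0 0", grip=1)

```text
time_s: 20.73
ee_pos: [0.6218, 0.2098, -0.0126]
ee_rot: [0.002, -0.199, 0.98, 0.001]
ft_force: [-2.3, 1.6, 5.3]
gripper_width: 0.639
grip_force: 65.1
```

Request:
play_rows(motion="0 0 0 0;0 0 0 0;0 0 0 0;0 0 0 0")

```text
time_s: 21.07
ee_pos: [0.6219, 0.2098, -0.0126]
ee_rot: [0.002, -0.199, 0.98, 0.001]
ft_force: [-1.2, 2.3, 6.6]
gripper_width: 0.636
grip_force: 65.2
```

```bash
python3 - <<'E'
from h import *
p=pose();print(p,w2m(*p[:2]))
o=snap('side'); i=o['pixels']
# tray rim corners: estimate via blue mask hull on initial-like view
hsv=cv2.cvtColor(i,cv2.COLOR_BGR2HSV);m=cv2.inRange(hsv,(105,60,30),(125,255,200))
n,l,st,ce=cv2.connectedComponentsWithStats(m);k=1+np.argmax(st[1:,4]);c=np.argwhere(l==k)[:,::-1].astype(np.float32)
h=cv2.convexHull(c);print(st[k],cv2.approxPolyDP(h,4,True)[:,0].tolist())
E
```

```text
[ 0.62185896  0.20977509 -0.01261613 -2.74010257] (np.float64(0.0029044689344154754), np.float64(0.0008029349020002001))
[191  86  10   4  13] [[200.0, 86.0], [191.0, 88.0]]
```

```bash
python3 - <<'E'
from h import *
s=load('side')
B=lambda L:[(x*.64-.2,y*.64-.2) for x,y in L]
m=[(-.065,.09),(.065,.09),(.065,-.09),(-.065,-.09)]
q,r=fit(s,m,B([(313,238),(363,293),(265,353),(216,292)]),.042,0);print(q,r)
p=pose()
# tray long axis yaw = q2+pi/2; choose psi near -2.74
a=(q[2]+np.pi/2);a=min([a+k*np.pi for k in range(-3,3)],key=lambda v:abs(v-p[3]));print('psi',a)
plan([(p[0],p[1],.09,p[3]),(q[0],q[1],.09,a),(q[0],q[1],-.02,a)])
E
```

```text
[0.71502417 0.05939991 2.05748813] 0.005451024764630885
psi -2.6549008528155102
-0 0 -0.411 -0  x3
-0.108 -0.699 0 -0.041  x5
0 -0 0.44 0  x3
end [ 0.715   0.0595 -0.0199 -2.6542]
```

Request:
play_rows(motion="0 0 -0.08 0;0 0 -0.18 0;0 0 -0.3 0;0 0 -0.411 0;0 0 -0.411 0")

```text
time_s: 21.53
ee_pos: [0.625, 0.2104, 0.0954]
ee_rot: [0.006, -0.2, 0.98, 0.001]
ft_force: [1.0, 0.4, -0.1]
gripper_width: 0.637
grip_force: 64.5
```

Request:
play_rows(motion="-0.108 -0.699 0 -0.041;-0.108 -0.699 0 -0.041;-0.108 -0.699 0 -0.041;-0.108 -0.699 0 -0.041;-0.108 -0.699 0 -0.041")

```text
time_s: 21.95
ee_pos: [0.7162, 0.0529, 0.0876]
ee_rot: [0.0, -0.238, 0.971, -0.0]
ft_force: [0.7, 0.7, -0.2]
gripper_width: 0.63
grip_force: 64.5
```

Request:
play_rows(motion="0 0 0 0;0 0 0 0;0 0 0.1 0;0 0 0.2 0;0 0 0.2 0")

```text
time_s: 22.37
ee_pos: [0.7093, 0.0594, 0.0325]
ee_rot: [-0.005, -0.241, 0.97, 0.001]
ft_force: [-1.3, 0.7, -3.3]
gripper_width: 0.632
grip_force: 64.5
```

```bash
python3 - <<'E'
from h import *
p=pose();print(p,ctrl.read_state()['gripper_width'],ctrl.read_state()['ft_force'])
q=(.715,.0594,-.018,-2.655);plan([q])
E
```

```text
[ 0.70927149  0.05943042  0.03247593 -2.6544719 ] 0.6321178023588113 [-1.33848307  0.7103048  -3.28050675]
-0.02 -0.011 0.202 0  x2
end [ 0.715   0.0593 -0.018  -2.6545]
```

Request:
play_rows(motion="0 0 0.06 0;0 0 0.12 0;0 0 0.17 0;0 0 0.215 0;0 0 0.225 0")

```text
time_s: 22.78
ee_pos: [0.7126, 0.0589, -0.0201]
ee_rot: [-0.002, -0.241, 0.97, 0.0]
ft_force: [-0.8, 0.5, -2.1]
gripper_width: 0.636
grip_force: 64.5
```

Request:
play_rows(motion="0 0 0 0;0 0 0 0;0 0 0 0")

```text
time_s: 23.03
ee_pos: [0.7149, 0.0586, -0.017]
ee_rot: [0.001, -0.241, 0.97, -0.0]
ft_force: [-0.1, 0.3, -0.0]
gripper_width: 0.635
grip_force: 64.5
```

Lower by 4 mm, release partly, wait, lift, and survey the blanks from above.

Request:
play_rows(motion="0 0 0.008 0;0 0 0.016 0;0 0 0.016 0;0 0 0.016 0")

```text
time_s: 23.37
ee_pos: [0.7144, 0.0584, -0.0219]
ee_rot: [0.0, -0.241, 0.971, -0.0]
ft_force: [-0.1, -0.3, -0.4]
gripper_width: 0.633
grip_force: 64.6
```

Request:
play_rows(motion="0 0 0 0;0 0 0 0;0 0 0 0;0 0 0 0;0 0 0 0", grip=0.15)

```text
time_s: 23.78
ee_pos: [0.714, 0.0583, -0.0222]
ee_rot: [-0.0, -0.241, 0.971, -0.0]
ft_force: [-0.3, 0.1, -0.0]
gripper_width: 0.851
grip_force: 0.0
```

Request:
play_rows(motion="0 0 -0.1 0;0 0 -0.3 0;0 0 -0.55 0;0 0 -0.55 0;0 0 -0.55 0")

```text
time_s: 24.2
ee_pos: [0.7189, 0.0589, 0.125]
ee_rot: [0.008, -0.242, 0.97, -0.001]
ft_force: [0.4, 0.7, 0.5]
gripper_width: 0.852
grip_force: 0.0
```

```bash
cat >> h.py <<'E'
def blanks(s,rois,z=.012,dbg=False):
    "rough blank poses near guesses, by template edge fit: maximise wood-vs-outline contrast"
    g=cv2.GaussianBlur(cv2.cvtColor(s['pixels'],cv2.COLOR_BGR2GRAY),(3,3),0).astype(float)
    gm=np.hypot(cv2.Sobel(g,cv2.CV_64F,1,0),cv2.Sobel(g,cv2.CV_64F,0,1))
    gm=np.minimum(gm,150)
    u=np.linspace(-1,1,25);M=np.vstack([np.c_[.05*u,.028+0*u],np.c_[.05*u,-.028+0*u],np.c_[.05+0*u,.028*u],np.c_[-.05+0*u,.028*u]])
    out=[]
    def sc(q):
        c,si=np.cos(q[2]),np.sin(q[2]);P=M@np.array([[c,si],[-si,c]])+q[:2]
        X=np.c_[P,np.full(len(P),z)]@np.array(s['R']).T+np.array(s['t']).ravel()
        return cv2.remap(gm,(s['fx']*X[:,0]/X[:,2]+s['cx']).astype(np.float32),(s['fy']*X[:,1]/X[:,2]+s['cy']).astype(np.float32),cv2.INTER_LINEAR).mean()
    for q0 in rois:
        q=np.array(q0,float);b=sc(q)
        for st,sa,N in((.004,.08,4),(.0015,.03,3),(.0005,.01,3)):
            cand=[(sc(q+[i*st,j*st,k*sa]),i,j,k) for i in range(-N,N+1) for j in range(-N,N+1) for k in range(-3,4)]
            b,i,j,k=max(cand);q=q+[i*st,j*st,k*sa]
        out.append((*q.round(4),round(b,1)))
    return out
E
python3 - <<'E'
from h import *
np.set_printoptions(suppress=True,precision=4)
s=snap('side');print(pose())
for n,r in zip('ABCD',blanks(s,[(.6849,-.1111,.163),(.5723,-.0156,-.109),(.4411,-.062,-.42),(.441,.0612,-.05)])): print(n,[float(v) for v in r])
print('split',blanks(s,[(.715,.0594,.487)],z=.014))
E
```

```text
[ 0.7168  0.0589  0.1209 -2.6544]
A [0.6809, -0.0891, 0.373, 54.3]
B [0.5778, -0.0086, -0.099, 80.4]
C [0.4476, -0.0585, -0.41, 89.3]
D [0.4445, 0.0597, -0.03, 99.4]
split [(np.float64(0.715), np.float64(0.0574), np.float64(0.487), np.float64(118.6))]
```

```bash
python3 - <<'E'
from h import *
plan([(.64,-.03,.17,-3.05)])
E
```

```text
0.438 -0.171 -0.196 0.189  x4
end [ 0.64   -0.0301  0.1699 -3.0503]
```

Request:
play_rows(motion="0.438 -0.171 -0.196 0.189;0.438 -0.171 -0.196 0.189;0.438 -0.171 -0.196 0.189;0.438 -0.171 -0.196 0.189;0.438 -0.171 -0.196 0.189", grip=0)

```text
time_s: 24.67
ee_pos: [0.6362, -0.0322, 0.1652]
ee_rot: [0.001, -0.044, 0.999, 0.0]
ft_force: [-0.3, -0.2, 0.3]
gripper_width: 1.001
grip_force: 0.0
```

Request:
play_rows(motion="0 0 0 0;0 0 0 0;0 0 0 0")

```text
time_s: 24.92
ee_pos: [0.6374, -0.0298, 0.1627]
ee_rot: [-0.001, -0.046, 0.999, -0.0]
ft_force: [0.7, -0.3, -0.2]
gripper_width: 1.007
grip_force: 0.0
```

```bash
python3 - <<'E'
from h import *
s=snap('wrist');print(pose())
cv2.imwrite('pics/z.png',cv2.resize(s['pixels'],(800,600),interpolation=cv2.INTER_CUBIC))
for n,r in zip('ABCD',blanks(s,[(.6849,-.1111,.163),(.5723,-.0156,-.109),(.4411,-.062,-.42),(.441,.0612,-.05)])): print(n,[float(v) for v in r])
E
```

```text
[ 0.63739075 -0.02978503  0.16283015 -3.04927779]
A [0.6834, -0.1101, 0.163, 110.8]
B [0.5738, -0.0161, -0.099, 79.3]
C [0.4461, -0.0715, -0.35, 21.0]
D [0.4435, 0.0577, -0.04, 43.6]
```

View pics/z.png

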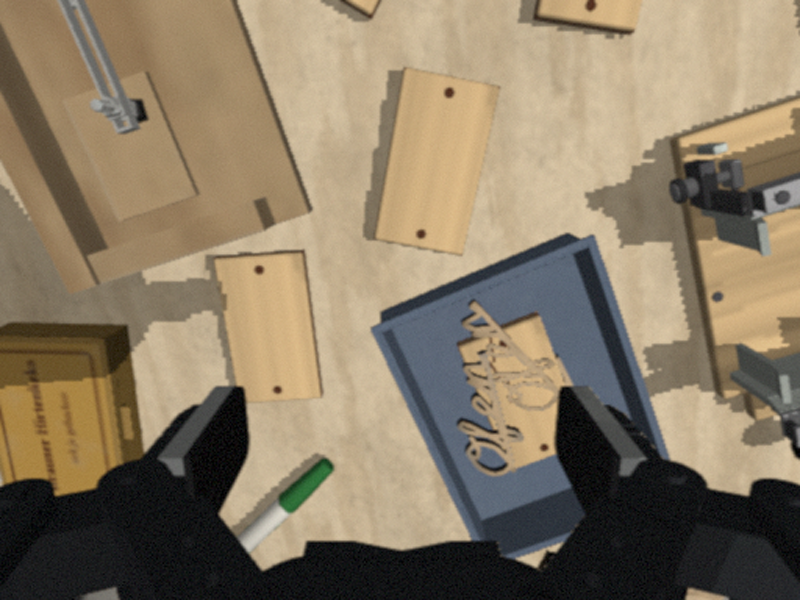

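```bash
python3 - <<'E'
from h import *
s=load('wrist');B=lambda L:[(x*.64-.2,y*.64-.2) for x,y in L]
m=[(-.05,.028),(-.05,-.028),(.05,-.028),(.05,.028)]
for n,L in dict(B=[(405,67),(498,85),(462,254),(375,238)],A=[(216,258),(303,251),(321,397),(235,403)]).items(): print(n,fit(s,m,B(L),.012,0))
y=-.10-np.pi
plan([(.5735,-.016,.10,y),(.5735,-.016,-.026,y)])
E
```

```text
B (array([ 0.57293869, -0.01687663, -0.08966167]), np.float64(0.05506784024291112))
A (array([ 0.68494898, -0.11141501,  0.12897229]), np.float64(0.05689115659081469))
0.249 0.078 0.251 0.092  x3
0 0 0.504 -0  x4
end [ 0.5736 -0.0161 -0.0259 -3.242 ]
```

Request:
play_rows(motion="0.249 0.078 0.251 0.092;0.249 0.078 0.251 0.092;0.249 0.078 0.251 0.092;0.249 0.078 0.251 0.092;0.249 0.078 0.251 0.092")

```text
time_s: 25.38
ee_pos: [0.5742, -0.0163, 0.1014]
ee_rot: [0.0, 0.05, 0.999, -0.0]
ft_force: [1.2, -0.5, 1.2]
gripper_width: 1.002
grip_force: 0.0
```

Request:
play_rows(motion="0 0 0 0;0 0 0.1 0;0 0 0.2 0;0 0 0.3 0;0 0 0.4 0")

```text
time_s: 25.8
ee_pos: [0.5762, -0.0164, 0.0018]
ee_rot: [0.002, 0.051, 0.999, 0.001]
ft_force: [0.8, 0.4, -0.7]
gripper_width: 1.002
grip_force: 0.0
```

```bash
python3 - <<'E'
from h import *
print(pose());plan([(.5735,-.0163,-.0255,-.096-np.pi)])
E
```

```text
[ 5.76238910e-01 -1.64453372e-02  1.81656423e-03  3.04010345e+00]
0.001 -0 0.01 0.272  x5
0.001 -0.001 0.01 0.273  x5
0 -0.001 0.01 0.272  x5
-0 -0.001 0.01 0.273  x5
-0.001 -0.001 0.01 0.272  x5
-0.001 -0 0.01 0.273  x5
-0.001 0 0.01 0.272  x5
-0.001 0.001 0.01 0.273  x5
-0 0.001 0.01 0.272  x5
0 0 0.01 0.273  x5
0.001 0.001 0.009 0.272  x5
end [ 0.5734 -0.0163 -0.0254 -3.2368]
```

Request:
play_rows(motion="0 0 0.05 0;0 0 0.09 0;0 0 0.106 0;0 0 0.106 0;0 0 0.106 0")

```text
time_s: 26.22
ee_pos: [0.5749, -0.0167, -0.0241]
ee_rot: [0.001, 0.051, 0.999, 0.0]
ft_force: [-0.1, 0.1, 0.1]
gripper_width: 0.996
grip_force: 0.0
```

Request:
play_rows(motion="0 0 0 0;0 0 0 0;0 0 0 0;0 0 0 0;0 0 0 0", grip=1)

```text
time_s: 26.63
ee_pos: [0.5746, -0.0166, -0.0234]
ee_rot: [0.001, 0.051, 0.999, 0.0]
ft_force: [-0.4, 0.7, 5.5]
gripper_width: 0.63
grip_force: 63.7
```

Request:
play_rows(motion="0 0 0 0;0 0 0 0;0 0 0 0")

```text
time_s: 26.88
ee_pos: [0.5746, -0.0167, -0.0234]
ee_rot: [0.001, 0.051, 0.999, 0.0]
ft_force: [-0.7, 0.4, 6.3]
gripper_width: 0.634
grip_force: 63.7
```

```bash
cat >> h.py <<'E'
_pose=pose
def pose():
    p=_pose(); p[3]-=2*np.pi*(p[3]>1.6); return p
E
python3 - <<'E'
from h import *
p=pose();print(p)
y=MAG[2]-np.pi;q=m2w(0,0)
plan([(p[0],p[1],.075,p[3]),(*q,.075,y),(*q,-.012,y)])
E
```

```text
[ 0.57462161 -0.01665387 -0.02341904 -3.24278795]
0 0 -0.394 -0  x3
-0.044 0.456 0 -0.12  x3
-0.156 0.431 0 -0.12  x3
0 -0 0.348 -0  x3
end [ 0.6195  0.208  -0.0119 -2.7401]
```

Request:
play_rows(motion="0 0 -0.1 0;0 0 -0.2 0;0 0 -0.3 0;0 0 -0.394 0;0 0 -0.394 0")

```text
time_s: 27.3
ee_pos: [0.5769, -0.0164, 0.0789]
ee_rot: [0.005, 0.05, 0.999, 0.001]
ft_force: [1.2, 0.5, 0.4]
gripper_width: 0.637
grip_force: 63.4
```

Request:
play_rows(motion="-0.044 0.456 0 -0.12;-0.044 0.456 0 -0.12;-0.044 0.456 0 -0.12;-0.044 0.456 0 -0.12;-0.044 0.456 0 -0.12")

```text
time_s: 27.72
ee_pos: [0.5957, 0.097, 0.0728]
ee_rot: [-0.0, -0.076, 0.997, -0.0]
ft_force: [-0.0, 0.2, -0.5]
gripper_width: 0.637
grip_force: 63.4
```

Request:
play_rows(motion="-0.156 0.431 0 -0.12;-0.156 0.431 0 -0.12;-0.156 0.431 0 -0.12;-0.156 0.431 0 -0.12;-0.156 0.431 0 -0.12")

```text
time_s: 28.13
ee_pos: [0.618, 0.2081, 0.0726]
ee_rot: [-0.001, -0.199, 0.98, -0.0]
ft_force: [0.3, -0.7, 0.4]
gripper_width: 0.634
grip_force: 63.4
```

Request:
play_rows(motion="0 0 0.06 0;0 0 0.12 0;0 0 0.18 0;0 0 0.18 0;0 0 0.18 0")

```text
time_s: 28.55
ee_pos: [0.6179, 0.2057, 0.0282]
ee_rot: [-0.001, -0.198, 0.98, -0.0]
ft_force: [-0.5, 0.2, -0.9]
gripper_width: 0.632
grip_force: 63.4
```

```bash
python3 - <<'E'
from h import *
p=pose();print(p,w2m(*p[:2]),ctrl.read_state()['ft_force'],ctrl.read_state()['gripper_width'])
y=MAG[2]-np.pi;q=m2w(.001,0)
plan([(*q,.03,y),(*q,-.010,y)])
E
```

```text
[ 0.61791697  0.20571102  0.0282101  -2.74288733] (np.float64(-0.002313152039479705), np.float64(-0.0013953291261228624)) [-0.48184895  0.19164673 -0.85933562] 0.6317498115282556
-0.013 0.006 -0.007 -0.002  x1
-0 -0 0.16 0  x1
end [ 0.6203  0.2084 -0.01   -2.7387]
```

Request:
play_rows(motion="-0.01 0.004 0 -0.001;-0.01 0.004 0.05 -0.001;-0.01 0.004 0.1 -0.001;-0.01 0.004 0.15 -0.001;-0.01 0.004 0.15 -0.001")

```text
time_s: 28.97
ee_pos: [0.6184, 0.2086, -0.0124]
ee_rot: [-0.003, -0.2, 0.98, -0.001]
ft_force: [0.1, 0.2, -0.6]
gripper_width: 0.635
grip_force: 68.9
```

Request:
play_rows(motion="0 0 0 0;0 0 0 0;0 0 0 0")

```text
time_s: 29.22
ee_pos: [0.6206, 0.2098, -0.0088]
ee_rot: [0.0, -0.2, 0.98, 0.0]
ft_force: [0.4, 0.2, 0.1]
gripper_width: 0.63
grip_force: 68.9
```

```bash
python3 - <<'E'
from h import *
p=pose();print(p,w2m(*p[:2]),ctrl.read_state()['ft_force'],ctrl.read_state()['gripper_width'])
E
```

```text
[ 0.62058524  0.20982796 -0.00876992 -2.73852071] (np.float64(0.0017529225978240386), np.float64(0.0013498303497964687)) [0.3831819  0.18026282 0.0549229 ] 0.6298323182941562
```

Request:
play_rows(motion="0 0 0.008 0;0 0 0.008 0;0 0 0.008 0")

```text
time_s: 29.47
ee_pos: [0.6204, 0.2097, -0.0108]
ee_rot: [0.0, -0.2, 0.98, 0.0]
ft_force: [0.5, -0.1, -0.9]
gripper_width: 0.629
grip_force: 68.9
```

Request:
play_rows(motion="0 0 0 0;0 0 0 0;0 0 0 0;0 0 0 0;0 0 0 0", grip=0.1)

```text
time_s: 29.88
ee_pos: [0.6205, 0.2097, -0.0108]
ee_rot: [0.0, -0.2, 0.98, 0.0]
ft_force: [0.4, 0.6, 0.4]
gripper_width: 0.9
grip_force: 0.0
```

Request:
play_rows(motion="0 0 -0.1 0;0 0 -0.25 0;0 0 -0.4 0;0 0 -0.55 0;0 0 -0.65 0")

```text
time_s: 30.3
ee_pos: [0.6218, 0.2101, 0.1561]
ee_rot: [0.003, -0.2, 0.98, 0.0]
ft_force: [0.7, 0.4, 0.6]
gripper_width: 0.9
grip_force: 0.0
```

```bash
python3 - <<'E'
from h import *
p=pose();print(p)
plan([(.55,.0,.165,-3.05)])
E
```

```text
[ 0.6218138   0.21010733  0.15613354 -2.73815589]
0.297 -0.33 -0.018 0.074  x3
0.243 -0.372 -0.017 0.075  x3
end [ 0.5499 -0.      0.1649 -3.0502]
```

Request:
play_rows(motion="0.297 -0.33 -0.018 0.074;0.297 -0.33 -0.018 0.074;0.297 -0.33 -0.018 0.074;0.297 -0.33 -0.018 0.074", grip=0)

```text
time_s: 30.63
ee_pos: [0.5822, 0.1005, 0.157]
ee_rot: [-0.001, -0.122, 0.993, -0.0]
ft_force: [0.6, -0.4, 0.1]
gripper_width: 0.999
grip_force: 0.0
```

Request:
play_rows(motion="0.243 -0.372 -0.017 0.075;0.243 -0.372 -0.017 0.075;0.243 -0.372 -0.017 0.075;0.243 -0.372 -0.017 0.075;0.243 -0.372 -0.017 0.075")

```text
time_s: 31.05
ee_pos: [0.5483, -0.0014, 0.1608]
ee_rot: [0.0, -0.044, 0.999, 0.0]
ft_force: [-0.9, 0.2, -0.2]
gripper_width: 1.0
grip_force: 0.0
```

Request:
play_rows(motion="0 0 0 0;0 0 0 0;0 0 0 0")

```text
time_s: 31.3
ee_pos: [0.5489, 0.0006, 0.1601]
ee_rot: [-0.0, -0.046, 0.999, -0.0]
ft_force: [-0.4, 0.0, -0.9]
gripper_width: 1.001
grip_force: 0.0
```

```bash
python3 - <<'E'
from h import *
s=snap('wrist');o=snap('side');print(pose())
g=[(.6834,-.1101,.163),(.4411,-.062,-.42),(.441,.0612,-.05)]
for n,r in zip('ACD',blanks(s,g)): print(n,[float(v) for v in r])
for n,r in zip('ACD',blanks(o,g)): print('side',n,[float(v) for v in r])
r=blanks(o,[MAG],z=.024)[0];print('well',w2m(r[0],r[1]),r[2]-MAG[2],r[3])
for q in ((.441,-.062,.012),(.441,.061,.012)): print(w2p(s,q))
E
```

```text
[ 5.48695094e-01  4.76074312e-04  1.60058877e-01 -3.04941251e+00]
A [0.6849, -0.1086, 0.183, 87.6]
C [0.4436, -0.0655, -0.41, 93.9]
D [0.439, 0.0607, -0.05, 73.5]
side A [0.6709, -0.1001, 0.443, 97.0]
side C [0.4476, -0.0585, -0.41, 90.1]
side D [0.4445, 0.0597, -0.03, 99.5]
well (np.float64(0.013977590651830057), np.float64(0.0022083839271899025)) 0.010000000000000009 111.5
[197.06820106  45.14809435]
[337.25954789  59.12195052]
```

```bash
python3 - <<'E'
from h import *
y=-.045-np.pi
plan([(.44,.061,.08,y),(.44,.061,-.025,y)])
E
```

```text
0.411 0.281 0.32 0.065  x4
-0 0 0.42 0  x3
end [ 0.4399  0.061  -0.0249 -3.1855]
```

Request:
play_rows(motion="0.411 0.281 0.32 0.065;0.411 0.281 0.32 0.065;0.411 0.281 0.32 0.065;0.411 0.281 0.32 0.065;0.411 0.281 0.32 0.065")

```text
time_s: 31.82
ee_pos: [0.4343, 0.0602, 0.0777]
ee_rot: [-0.004, 0.021, 1.0, -0.001]
ft_force: [-0.9, 0.4, -0.5]
gripper_width: 1.004
grip_force: 0.0
```

Request:
play_rows(motion="0 0 0 0;0 0 0.1 0;0 0 0.2 0;0 0 0.3 0;0 0 0.3 0")

```text
time_s: 32.23
ee_pos: [0.4387, 0.0593, 0.0024]
ee_rot: [-0.003, 0.023, 1.0, -0.001]
ft_force: [-0.7, -0.8, -0.2]
gripper_width: 1.001
grip_force: 0.0
```

```bash
python3 - <<'E'
from h import *
print(pose());plan([(.44,.061,-.025,-.045-np.pi)])
E
```

```text
[ 4.38720344e-01  5.93063250e-02  2.40566426e-03 -3.18808266e+00]
-0.005 0.007 0.11 -0.001  x1
end [ 0.4401  0.061  -0.0251 -3.186 ]
```

Request:
play_rows(motion="0 0.005 0.05 0;0 0.005 0.09 0;0 0.005 0.11 0;0 0.005 0.11 0;0 0.005 0.11 0")

```text
time_s: 32.65
ee_pos: [0.441, 0.0618, -0.0214]
ee_rot: [0.001, 0.023, 1.0, 0.0]
ft_force: [-0.3, 0.2, -0.4]
gripper_width: 1.006
grip_force: 0.0
```

Request:
play_rows(motion="0 0 0 0;0 0 0 0;0 0 0 0;0 0 0 0;0 0 0 0", grip=1)

```text
time_s: 33.07
ee_pos: [0.4404, 0.0618, -0.0209]
ee_rot: [0.001, 0.022, 1.0, 0.0]
ft_force: [-1.5, -0.4, 8.7]
gripper_width: 0.629
grip_force: 61.8
```

Request:
play_rows(motion="0 0 0 0;0 0 0 0;0 0 0 0")

```text
time_s: 33.32
ee_pos: [0.4404, 0.0618, -0.0209]
ee_rot: [0.001, 0.022, 1.0, 0.0]
ft_force: [-2.3, -1.0, 8.4]
gripper_width: 0.63
grip_force: 61.8
```

```bash
python3 - <<'E'
from h import *
p=pose();print(p)
y=MAG[2]-np.pi;q=m2w(0,0)
plan([(p[0],p[1],.075,p[3]),(*q,.075,y),(*q,.04,y)])
E
```

```text
[ 0.4404046   0.06176391 -0.02090557 -3.186364  ]
0 0 -0.384 -0  x3
-0.345 0.308 0 -0.107  x3
-0.404 0.224 0 -0.106  x3
-0 -0 0.14 -0  x1
end [ 0.6194  0.2079  0.0401 -2.7403]
```

Request:
play_rows(motion="0 0 -0.1 0;0 0 -0.2 0;0 0 -0.3 0;0 0 -0.384 0;0 0 -0.384 0")

```text
time_s: 33.73
ee_pos: [0.4427, 0.0628, 0.0782]
ee_rot: [0.004, 0.022, 1.0, 0.002]
ft_force: [-0.8, 0.7, -0.4]
gripper_width: 0.632
grip_force: 64.1
```

Request:
play_rows(motion="-0.345 0.308 0 -0.107;-0.345 0.308 0 -0.107;-0.345 0.308 0 -0.107;-0.345 0.308 0 -0.107;-0.345 0.308 0 -0.107")

```text
time_s: 34.15
ee_pos: [0.5297, 0.1353, 0.0727]
ee_rot: [-0.001, -0.089, 0.996, -0.0]
ft_force: [-1.3, -0.8, -1.7]
gripper_width: 0.63
grip_force: 64.1
```

Request:
play_rows(motion="-0.404 0.224 0 -0.106;-0.404 0.224 0 -0.106;-0.404 0.224 0 -0.106;-0.404 0.224 0 -0.106;-0.404 0.224 0 -0.106")

```text
time_s: 34.57
ee_pos: [0.618, 0.2074, 0.0723]
ee_rot: [-0.001, -0.199, 0.98, -0.0]
ft_force: [-0.1, -0.2, 0.1]
gripper_width: 0.633
grip_force: 64.1
```

Request:
play_rows(motion="0 0 0 0;0 0 0 0;0 0 0.06 0;0 0 0.12 0;0 0 0.12 0")

```text
time_s: 34.98
ee_pos: [0.6156, 0.2056, 0.0413]
ee_rot: [-0.003, -0.198, 0.98, -0.001]
ft_force: [-1.3, -1.0, -1.3]
gripper_width: 0.63
grip_force: 64.0
```

```bash
python3 - <<'E'
from h import *
p=pose();print(p,w2m(*p[:2]),ctrl.read_state()['ft_force'],ctrl.read_state()['gripper_width'])
y=MAG[2]-np.pi;q=m2w(.001,0)
plan([(*q,.04,y),(*q,.0045,y)])
E
```

```text
[ 0.61564414  0.20560252  0.04125471 -2.74242031] (np.float64(-0.004447326963156185), np.float64(-0.0006061288273422412)) [-1.34313709 -0.9905961  -1.34439565] 0.6302884877424344
-0.022 0.002 0.005 -0.001  x1
0 0 0.142 -0  x1
end [ 0.6205  0.2082  0.0045 -2.7403]
```

Request:
play_rows(motion="-0.006 0.002 0 0;-0.006 0.002 0.05 0;-0.006 0.002 0.1 0;-0.006 0.002 0.144 0;-0.006 0.002 0.144 0")

```text
time_s: 35.4
ee_pos: [0.6178, 0.2075, 0.0044]
ee_rot: [-0.003, -0.199, 0.98, -0.001]
ft_force: [-0.5, -0.4, -0.9]
gripper_width: 0.633
grip_force: 64.1
```

Request:
play_rows(motion="0 0 0 0;0 0 0 0;0 0 0 0")

```text
time_s: 35.65
ee_pos: [0.6205, 0.2089, 0.0083]
ee_rot: [0.001, -0.199, 0.98, 0.0]
ft_force: [-0.6, 0.7, -0.4]
gripper_width: 0.633
grip_force: 64.1
```

```bash
python3 - <<'E'
from h import *
p=pose();print(p,w2m(*p[:2]),ctrl.read_state()['ft_force'],ctrl.read_state()['gripper_width'])
E
```

```text
[ 0.62052309  0.20886377  0.00829797 -2.74054871] (np.float64(0.0013185617187706693), np.float64(0.0004867769571042157)) [-0.59632094  0.70929476 -0.44693836] 0.632503812756093
```

Request:
play_rows(motion="0 0 0.008 0;0 0 0.016 0;0 0 0.018 0;0 0 0.018 0;0 0 0.018 0")

```text
time_s: 36.07
ee_pos: [0.6201, 0.2086, 0.0034]
ee_rot: [0.0, -0.199, 0.98, 0.0]
ft_force: [0.7, -0.6, -0.6]
gripper_width: 0.629
grip_force: 64.1
```

Request:
play_rows(motion="0 0 0.004 0;0 0 0.004 0;0 0 0.004 0")

```text
time_s: 36.32
ee_pos: [0.6202, 0.2087, 0.0032]
ee_rot: [0.0, -0.199, 0.98, 0.0]
ft_force: [-2.1, -0.2, 4.8]
gripper_width: 0.627
grip_force: 64.7
```

Request:
play_rows(motion="0 0 0 0;0 0 0 0;0 0 0 0;0 0 0 0;0 0 0 0", grip=0.1)

```text
time_s: 36.73
ee_pos: [0.62, 0.2086, 0.002]
ee_rot: [-0.0, -0.199, 0.98, -0.0]
ft_force: [0.3, -0.1, 0.4]
gripper_width: 0.899
grip_force: 0.0
```

Request:
play_rows(motion="0 0 -0.1 0;0 0 -0.25 0;0 0 -0.4 0;0 0 -0.5 0;0 0 -0.5 0")

```text
time_s: 37.15
ee_pos: [0.6239, 0.2102, 0.1348]
ee_rot: [0.007, -0.2, 0.98, 0.001]
ft_force: [0.8, 0.5, 0.3]
gripper_width: 0.9
grip_force: 0.0
```

```bash
python3 - <<'E'
from h import *
p=pose();print(p)
plan([(.512,-.085,.125,-3.5)])
E
```

```text
[ 0.62392588  0.21024112  0.13484255 -2.73954926]
0.437 -0.456 0.02 0.182  x4
0.236 -0.586 0.019 0.181  x4
end [ 0.5121 -0.0851  0.1251 -3.4998]
```

Request:
play_rows(motion="0.437 -0.456 0.02 0.182;0.437 -0.456 0.02 0.182;0.437 -0.456 0.02 0.182;0.437 -0.456 0.02 0.182;0.437 -0.456 0.02 0.182", grip=0)

```text
time_s: 37.57
ee_pos: [0.5603, 0.0564, 0.1217]
ee_rot: [-0.002, -0.007, 1.0, -0.0]
ft_force: [-1.4, 0.9, -0.1]
gripper_width: 1.0
grip_force: 0.0
```

Request:
play_rows(motion="0.236 -0.586 0.019 0.181;0.236 -0.586 0.019 0.181;0.236 -0.586 0.019 0.181;0.236 -0.586 0.019 0.181;0.236 -0.586 0.019 0.181")

```text
time_s: 37.98
ee_pos: [0.5047, -0.0904, 0.117]
ee_rot: [-0.001, 0.181, 0.983, -0.0]
ft_force: [-0.1, -0.1, 0.7]
gripper_width: 0.998
grip_force: 0.0
```

Request:
play_rows(motion="0 0 0 0;0 0 0 0;0 0 0 0")

```text
time_s: 38.23
ee_pos: [0.5085, -0.0858, 0.1176]
ee_rot: [0.0, 0.178, 0.984, 0.0]
ft_force: [-0.7, -1.5, 0.6]
gripper_width: 1.003
grip_force: 0.0
```

```bash
python3 - <<'E'
from h import *
s=snap('wrist');print(pose())
r=blanks(s,[(.4436,-.0655,-.41)])[0];print([float(v) for v in r])
y=r[2]-np.pi
plan([(r[0],r[1],.08,y),(r[0],r[1],-.025,y)])
E
```

```text
[ 0.50845639 -0.08564174  0.11750925 -3.49940009]
[0.4426, -0.066, -0.4, 80.8]
0.274 -0.019 0.15 0.02  x2
0 0 0.42 0  x3
end [ 0.4426 -0.0661 -0.025  -3.5413]
```

Request:
play_rows(motion="0.274 -0.019 0.15 0.02;0.274 -0.019 0.15 0.02;0.274 -0.019 0.15 0.02;0.274 -0.019 0.15 0.02;0.274 -0.019 0.15 0.02")

```text
time_s: 38.7
ee_pos: [0.4433, -0.0661, 0.0806]
ee_rot: [0.001, 0.198, 0.98, 0.0]
ft_force: [0.6, 0.7, 0.5]
gripper_width: 0.998
grip_force: 0.0
```

Request:
play_rows(motion="0 0 0.1 0;0 0 0.2 0;0 0 0.3 0;0 0 0.3 0;0 0 0.3 0")

```text
time_s: 39.12
ee_pos: [0.4431, -0.0668, 0.0048]
ee_rot: [-0.0, 0.199, 0.98, -0.0]
ft_force: [-0.0, -0.6, 0.8]
gripper_width: 0.999
grip_force: 0.0
```

Request:
play_rows(motion="0 0 0 0;0 0 0 0;0 0 0 0")

```text
time_s: 39.37
ee_pos: [0.4434, -0.0667, 0.0065]
ee_rot: [0.002, 0.199, 0.98, 0.001]
ft_force: [0.1, -0.5, 0.1]
gripper_width: 0.995
grip_force: 0.0
```

```bash
python3 - <<'E'
from h import *
print(pose());plan([(.4426,-.066,-.025,-.4-np.pi)])
E
```

```text
[ 0.44344255 -0.066714    0.00647961 -3.54268268]
0.004 0.001 0.126 -0.001  x1
end [ 0.4426 -0.0661 -0.025  -3.5406]
```

Request:
play_rows(motion="0.004 0 0.05 0;0.004 0 0.09 0;0.004 0 0.126 0;0.004 0 0.126 0;0.004 0 0.126 0")

```text
time_s: 39.78
ee_pos: [0.4415, -0.0666, -0.0259]
ee_rot: [0.0, 0.199, 0.98, 0.0]
ft_force: [0.0, -0.0, 0.1]
gripper_width: 0.997
grip_force: 0.0
```

Request:
play_rows(motion="0 0 0 0;0 0 0 0;0 0 0 0;0 0 0 0;0 0 0 0", grip=1)

```text
time_s: 40.2
ee_pos: [0.4418, -0.0664, -0.0253]
ee_rot: [0.001, 0.199, 0.98, 0.0]
ft_force: [-1.3, 0.3, 6.6]
gripper_width: 0.635
grip_force: 62.9
```

Request:
play_rows(motion="0 0 0 0;0 0 0 0;0 0 0 0")

```text
time_s: 40.45
ee_pos: [0.4418, -0.0665, -0.0253]
ee_rot: [0.001, 0.199, 0.98, 0.0]
ft_force: [-0.6, 1.1, 6.9]
gripper_width: 0.634
grip_force: 62.9
```

```bash
python3 - <<'E'
from h import *
p=pose();print(p)
y=MAG[2]-np.pi;q=m2w(.001,0)
plan([(p[0],p[1],.085,p[3]),(*q,.085,y),(*q,.06,y)])
E
```

```text
[ 0.44182797 -0.06645521 -0.02526806 -3.54257564]
0 0 -0.441 -0  x3
-0.114 0.645 -0 -0.192  x4
-0.358 0.549 -0 -0.191  x4
-0 0 0.1 -0  x1
end [ 0.6204  0.2082  0.06   -2.7404]
```

Request:
play_rows(motion="0 0 -0.1 0;0 0 -0.2 0;0 0 -0.3 0;0 0 -0.441 0;0 0 -0.441 0")

```text
time_s: 40.87
ee_pos: [0.4456, -0.0661, 0.09]
ee_rot: [0.006, 0.198, 0.98, 0.002]
ft_force: [0.4, 0.1, -0.7]
gripper_width: 0.636
grip_force: 64.2
```

Request:
play_rows(motion="-0.114 0.645 0 -0.192;-0.114 0.645 0 -0.192;-0.114 0.645 0 -0.192;-0.114 0.645 0 -0.192;-0.114 0.645 0 -0.192")

```text
time_s: 41.28
ee_pos: [0.5353, 0.076, 0.0845]
ee_rot: [0.003, -0.004, 1.0, 0.001]
ft_force: [0.9, -1.2, -0.4]
gripper_width: 0.634
grip_force: 64.2
```

Request:
play_rows(motion="-0.358 0.549 0 -0.191;-0.358 0.549 0 -0.191;-0.358 0.549 0 -0.191;-0.358 0.549 0 -0.191;-0.358 0.549 0 -0.191")

```text
time_s: 41.7
ee_pos: [0.6235, 0.2137, 0.0832]
ee_rot: [0.002, -0.202, 0.979, 0.0]
ft_force: [0.5, 0.2, 0.1]
gripper_width: 0.636
grip_force: 64.2
```

Request:
play_rows(motion="0 0 0 0;0 0 0 0;0 0 0.05 0;0 0 0.1 0;0 0 0.1 0")

```text
time_s: 42.12
ee_pos: [0.6171, 0.2057, 0.0566]
ee_rot: [-0.003, -0.198, 0.98, -0.0]
ft_force: [-0.8, -1.0, -1.8]
gripper_width: 0.635
grip_force: 64.1
```

```bash
python3 - <<'E'
from h import *
p=pose();print(p,w2m(*p[:2]),ctrl.read_state()['ft_force'],ctrl.read_state()['gripper_width'])
y=MAG[2]-np.pi;q=m2w(.001,0)
plan([(*q,.06,y),(*q,.012,y)])
E
```

```text
[ 0.61708932  0.20572242  0.05655911 -2.7432152 ] (np.float64(-0.003070393689431134), np.float64(-0.0010610943076828135)) [-0.81171843 -1.02169747 -1.79691863] 0.6349201955369936
-0.016 0.004 -0.014 -0.002  x1
-0 0 0.192 0  x2
end [ 0.6204  0.2082  0.0121 -2.739 ]
```

Request:
play_rows(motion="-0.002 0.002 0 0;-0.002 0.002 0.05 0;-0.002 0.002 0.1 0;-0.002 0.002 0.15 0;-0.002 0.002 0.15 0")

```text
time_s: 42.53
ee_pos: [0.6182, 0.2076, 0.0185]
ee_rot: [-0.002, -0.199, 0.98, -0.001]
ft_force: [-1.5, -0.7, -1.2]
gripper_width: 0.637
grip_force: 64.1
```

Request:
play_rows(motion="0 0 0.015 0;0 0 0.03 0;0 0 0.035 0;0 0 0.035 0;0 0 0.035 0")

```text
time_s: 42.95
ee_pos: [0.6202, 0.2088, 0.0128]
ee_rot: [0.0, -0.199, 0.98, 0.0]
ft_force: [-0.1, -1.1, -0.8]
gripper_width: 0.633
grip_force: 64.1
```

Request:
play_rows(motion="0 0 0.008 0;0 0 0.012 0;0 0 0.012 0;0 0 0.012 0")

```text
time_s: 43.28
ee_pos: [0.6205, 0.209, 0.0108]
ee_rot: [0.001, -0.199, 0.98, 0.0]
ft_force: [-2.3, -0.5, 6.0]
gripper_width: 0.636
grip_force: 64.8
```

```bash
python3 - <<'E'
from h import *
p=pose();print(p,w2m(*p[:2]),ctrl.read_state()['ft_force'],ctrl.read_state()['gripper_width'])
E
```

```text
[ 0.62048868  0.20900403  0.01081364 -2.7404527 ] (np.float64(0.001341760822704898), np.float64(0.0006293189533258406)) [-2.32113425 -0.51752641  6.02197863] 0.6357769852413225
```

Request:
play_rows(motion="0 0 0 0;0 0 0 0;0 0 0 0;0 0 0 0;0 0 0 0", grip=0.1)

```text
time_s: 43.7
ee_pos: [0.6199, 0.2086, 0.0092]
ee_rot: [-0.0, -0.199, 0.98, -0.0]
ft_force: [0.4, -0.1, -0.3]
gripper_width: 0.906
grip_force: 0.0
```

Request:
play_rows(motion="0 0 -0.1 0;0 0 -0.25 0;0 0 -0.4 0;0 0 -0.5 0;0 0 -0.5 0")

```text
time_s: 44.12
ee_pos: [0.6238, 0.2103, 0.1421]
ee_rot: [0.007, -0.2, 0.98, 0.001]
ft_force: [-0.3, 0.8, 0.1]
gripper_width: 0.904
grip_force: 0.0
```

```bash
python3 - <<'E'
from h import *
p=pose();print(p)
plan([(.75,-.1,.125,-2.979)])
E
```

```text
[ 0.62379157  0.2102733   0.14207781 -2.73963604]
0.01 -0.67 0.034 0.057  x5
-0.069 -0.666 0.034 0.057  x5
end [ 0.75   -0.0999  0.1251 -2.9784]
```

Request:
play_rows(motion="0.01 -0.67 0.034 0.057;0.01 -0.67 0.034 0.057;0.01 -0.67 0.034 0.057;0.01 -0.67 0.034 0.057;0.01 -0.67 0.034 0.057", grip=0)

```text
time_s: 44.53
ee_pos: [0.6842, 0.047, 0.1246]
ee_rot: [-0.001, -0.137, 0.991, -0.001]
ft_force: [0.8, 1.6, 0.3]
gripper_width: 1.0
grip_force: 0.0
```

Request:
play_rows(motion="-0.069 -0.666 0.034 0.057;-0.069 -0.666 0.034 0.057;-0.069 -0.666 0.034 0.057;-0.069 -0.666 0.034 0.057;-0.069 -0.666 0.034 0.057")

```text
time_s: 44.95
ee_pos: [0.7466, -0.1088, 0.1152]
ee_rot: [-0.001, -0.077, 0.997, -0.001]
ft_force: [0.3, 0.8, -0.3]
gripper_width: 1.001
grip_force: 0.0
```

Request:
play_rows(motion="0 0 0 0;0 0 0 0;0 0 0 0;0 0 0 0")

```text
time_s: 45.28
ee_pos: [0.7457, -0.0999, 0.1179]
ee_rot: [0.0, -0.082, 0.997, 0.0]
ft_force: [-0.4, -0.1, 0.5]
gripper_width: 1.002
grip_force: 0.0
```

```bash
python3 - <<'E'
from h import *
s=snap('wrist');print(pose())
r=blanks(s,[(.684,-.11,.15)])[0];print([float(v) for v in r])
y=r[2]-np.pi
plan([(r[0],r[1],.05,y),(r[0],r[1],-.025,y)])
E
```

```text
[ 0.74577539 -0.09987014  0.11806926 -2.97740532]
[0.6745, -0.1135, 0.4, 63.2]
0.29 -0.007 0.272 -0.113  x3
0 -0 0.3 0  x2
end [ 0.6745 -0.1134 -0.0249 -2.7407]
```

```bash
python3 - <<'E'
from h import *
for n in('wrist','side'):
    s=load('wrist') if n=='wrist' else snap('side')
    R=[blanks(s,[(.684+dx,-.11+dy,a)])[0] for dx in(-.02,0,.02) for dy in(-.02,0,.02) for a in(-.3,-.05,.2,.45)]
    R=sorted({tuple(float(v) for v in r) for r in R},key=lambda r:-r[3])[:6];print(n,*R,sep='\n')
s=load('wrist')
# dark bolt holes near
g=cv2.cvtColor(s['pixels'],cv2.COLOR_BGR2GRAY);c,d=w2p(s,(.684,-.11,.012)),0;print(c)
u,v=c.astype(int)
for r in range(max(v-80,0),min(v+80,384),4): print(''.join(' .:-=+*#%@'[::-1][min(9,int(x)//26)] for x in g[r,max(u-110,0):u+110:2]))
E
```

```text
wrist
(0.686, -0.111, 0.17, 76.5)
(0.6875, -0.119, 0.18, 63.6)
(0.6815, -0.13, 0.43, 63.4)
(0.6665, -0.1145, 0.17, 60.4)
(0.673, -0.11, 0.38, 59.5)
(0.6725, -0.109, 0.39, 58.9)
side
(0.671, -0.1, 0.44, 96.7)
(0.676, -0.111, 0.37, 94.6)
(0.672, -0.106, 0.25, 91.1)
(0.6755, -0.115, 0.24, 90.2)
(0.683, -0.113, 0.15, 80.8)
(0.688, -0.102, 0.17, 80.2)
[257.64207154 106.84502507]
=================+*######%##%#%##########%##++------------::::::::::--::::::----------------------------------
=========+**##%######%###########%%#*+=--:::::::-------:--:::::::::---::::----------:-------------------------
=++*########%#%##########%###*+=----:::--::::::-------:--:::::::-::-:-::::::-------::-------------------------
%%%#%%%##%############+=-------------:-:-:-:::::----::--:::::::::::------------------------------------------:
#####*#####%##*+--:-::::--------=--==-=====--=---------------------======-::----------------------------------
##%#%##*=--:--:::::-::::------=+++++=--------------------------::::------:::---------------------------------:
+--:-----------:::-:::::------=+++++=----------------+*=-
[... 3016 characters left out ...]
:------:::::::::::::::--------+%%%
::--------:-:----------:---:::::-+++++--------------=##*-:::--:::::-----::::::-----::::::::::::::::--------#%%
:-------------------:------:::::-+++++=----------:------::::-:::::::----:::::::-----::::::::::::::---------+%%
--:----------------:-----:--:::::::::-========================-=-----==-::::::::-----::::::::::::::---------#%
===---------------:-:::---:--::::::::::----:--------------------::::::::::::::-----:-:::::::::-:::::--------+%
+++++++-::::-------:-:::---:-::::::::-:-------------------------:::::::::::::::----:::::::::::---::----------#
++++++++-:::::----::---------::::::::-::------------------------:::::::::::::------:::::::--:-----------:----+
```

```bash
python3 - <<'E'
from h import *
s=load('wrist');print(p2w(s,257,106.8,.012))
y=.166-np.pi
plan([(.6848,-.1105,.05,y),(.6848,-.1105,0,y)])
E
```

```text
[ 0.6840487  -0.11050524  0.012     ]
0.248 -0.001 0.272 -0.001  x3
-0 -0 0.2 0  x2
end [ 6.8470e-01 -1.1040e-01  1.0000e-04 -2.9755e+00]
```

Request:
play_rows(motion="0.248 -0.001 0.272 0;0.248 -0.001 0.272 0;0.248 -0.001 0.272 0;0.248 -0.001 0.272 0;0.248 -0.001 0.272 0")

```text
time_s: 45.8
ee_pos: [0.6856, -0.1115, 0.0505]
ee_rot: [0.001, -0.082, 0.997, -0.0]
ft_force: [0.6, 0.2, 0.2]
gripper_width: 0.996
grip_force: 0.0
```

Request:
play_rows(motion="0 0 0.08 0;0 0 0.16 0;0 0 0.2 0;0 0 0.2 0;0 0 0.2 0")

```text
time_s: 46.22
ee_pos: [0.6862, -0.1117, 0.0003]
ee_rot: [0.001, -0.081, 0.997, -0.0]
ft_force: [0.4, 0.4, 0.1]
gripper_width: 1.0
grip_force: 0.0
```

```bash
python3 - <<'E'
from h import *
print(pose());plan([(.6845,-.1105,-.025,.166-np.pi)])
E
```

```text
[ 6.86167187e-01 -1.11709724e-01  2.86275260e-04 -2.97865912e+00]
0.006 0.006 0.101 -0.001  x1
end [ 0.6844 -0.1105 -0.025  -2.9766]
```

Request:
play_rows(motion="0.006 -0.004 0.05 0;0.006 -0.004 0.09 0;0.006 -0.004 0.101 0;0.006 -0.004 0.101 0;0.006 -0.004 0.101 0")

```text
time_s: 46.63
ee_pos: [0.6833, -0.1132, -0.0259]
ee_rot: [-0.0, -0.081, 0.997, -0.0]
ft_force: [-0.8, -0.3, -0.4]
gripper_width: 0.999
grip_force: 0.0
```

Request:
play_rows(motion="0 0 0 0;0 0 0 0;0 0 0 0;0 0 0 0;0 0 0 0", grip=1)

```text
time_s: 47.05
ee_pos: [0.6842, -0.1131, -0.0246]
ee_rot: [0.001, -0.081, 0.997, -0.0]
ft_force: [-0.0, 1.0, 4.6]
gripper_width: 0.633
grip_force: 65.0
```

Request:
play_rows(motion="0 0 0 0;0 0 0 0;0 0 0 0")

```text
time_s: 47.3
ee_pos: [0.6842, -0.1131, -0.0246]
ee_rot: [0.001, -0.081, 0.997, -0.0]
ft_force: [-1.3, 0.5, 6.4]
gripper_width: 0.634
grip_force: 65.2
```

```bash
python3 - <<'E'
from h import *
p=pose();print(p)
y=MAG[2]-np.pi;q=m2w(.001,0)
plan([(p[0],p[1],.085,p[3]),(*q,.085,y),(*q,.06,y)])
E
```

```text
[ 0.68418566 -0.11308008 -0.02464837 -2.97915723]
-0 0 -0.439 -0  x3
0.022 0.655 0 -0.057  x4
-0.056 0.653 0 -0.057  x4
-0 -0 0.1 -0  x1
end [ 0.6203  0.2083  0.0601 -2.7404]
```

Request:
play_rows(motion="0 0 -0.1 0;0 0 -0.2 0;0 0 -0.3 0;0 0 -0.439 0;0 0 -0.439 0")

```text
time_s: 47.72
ee_pos: [0.6875, -0.1137, 0.0914]
ee_rot: [0.006, -0.082, 0.997, -0.001]
ft_force: [0.4, 0.4, 1.1]
gripper_width: 0.633
grip_force: 64.6
```

Request:
play_rows(motion="0.022 0.655 0 -0.057;0.022 0.655 0 -0.057;0.022 0.655 0 -0.057;0.022 0.655 0 -0.057;0.022 0.655 0 -0.057")

```text
time_s: 48.13
ee_pos: [0.6499, 0.0536, 0.0833]
ee_rot: [-0.001, -0.143, 0.99, 0.001]
ft_force: [-0.1, -0.9, 0.2]
gripper_width: 0.636
grip_force: 64.6
```

Request:
play_rows(motion="-0.056 0.653 0 -0.057;-0.056 0.653 0 -0.057;-0.056 0.653 0 -0.057;-0.056 0.653 0 -0.057;-0.056 0.653 0 -0.057")

```text
time_s: 48.55
ee_pos: [0.6183, 0.2145, 0.0833]
ee_rot: [0.0, -0.202, 0.979, 0.0]
ft_force: [0.2, -1.0, -0.2]
gripper_width: 0.633
grip_force: 64.6
```

Request:
play_rows(motion="0 0 0 0;0 0 0 0;0 0 0.05 0;0 0 0.08 0;0 0 0.08 0")

```text
time_s: 48.97
ee_pos: [0.6182, 0.2061, 0.0616]
ee_rot: [-0.002, -0.198, 0.98, -0.001]
ft_force: [0.1, 0.3, -1.1]
gripper_width: 0.634
grip_force: 64.6
```

Request:
play_rows(motion="0 0 0 0;0 0 0 0;0 0 0 0")

```text
time_s: 49.22
ee_pos: [0.6201, 0.208, 0.0646]
ee_rot: [0.0, -0.199, 0.98, 0.0]
ft_force: [0.3, 0.8, -0.1]
gripper_width: 0.637
grip_force: 64.6
```

```bash
python3 - <<'E'
from h import *
p=pose();print(p,w2m(*p[:2]),ctrl.read_state()['ft_force'],ctrl.read_state()['gripper_width'])
y=MAG[2]-np.pi;q=m2w(.001,0)
plan([(*q,p[2],y),(*q,.026,y)])
E
```

```text
[ 0.62013672  0.20797385  0.06458966 -2.74138556] (np.float64(0.0006148751283247824), np.float64(-0.0001810952895956642)) [ 0.26830106  0.81971344 -0.11198405] 0.6371405395580415
-0.002 0.001 -0 -0.001  x1
0 -0 0.154 0  x1
end [ 0.6205  0.2084  0.0261 -2.7393]
```

Request:
play_rows(motion="0 0 0.04 0;0 0 0.08 0;0 0 0.12 0;0 0 0.154 0;0 0 0.154 0")

```text
time_s: 49.63
ee_pos: [0.6193, 0.2082, 0.024]
ee_rot: [-0.001, -0.199, 0.98, -0.0]
ft_force: [0.0, 0.2, 0.3]
gripper_width: 0.629
grip_force: 64.6
```

Request:
play_rows(motion="0 0 0.006 0;0 0 0.012 0;0 0 0.012 0;0 0 0.012 0")

```text
time_s: 49.97
ee_pos: [0.6195, 0.2083, 0.0233]
ee_rot: [-0.0, -0.199, 0.98, -0.0]
ft_force: [-2.8, -1.0, 5.3]
gripper_width: 0.631
grip_force: 65.2
```

```bash
python3 - <<'E'
from h import *
p=pose();print(p,w2m(*p[:2]),ctrl.read_state()['ft_force'],ctrl.read_state()['gripper_width'])
E
```

```text
[ 0.61949899  0.20832103  0.02331188 -2.74040205] (np.float64(0.00016376867906623473), np.float64(0.00038787959503204067)) [-2.80466403 -1.0411833   5.32616403] 0.6313208252148957
```

Request:
play_rows(motion="0 0 0 0;0 0 0 0;0 0 0 0;0 0 0 0;0 0 0 0", grip=0.1)

```text
time_s: 50.38
ee_pos: [0.6196, 0.2082, 0.0222]
ee_rot: [-0.0, -0.199, 0.98, -0.0]
ft_force: [0.5, -0.5, 0.4]
gripper_width: 0.903
grip_force: 0.0
```

Request:
play_rows(motion="0 0 -0.1 0;0 0 -0.25 0;0 0 -0.4 0;0 0 -0.43 0;0 0 -0.43 0")

```text
time_s: 50.8
ee_pos: [0.6219, 0.2094, 0.1346]
ee_rot: [0.004, -0.199, 0.98, 0.001]
ft_force: [-0.2, -0.4, -0.6]
gripper_width: 0.898
grip_force: 0.0
```

```bash
python3 - <<'E'
from h import *
p=pose();print(p)
y=MAG[2]-np.pi;q=m2w(0,.112)
plan([(*q,.125,y),(*q,.052,y)])
E
```

```text
[ 0.62193719  0.20944717  0.13464306 -2.74035553]
0.012 0.446 0.039 -0  x3
-0 0 0.292 -0  x2
end [ 0.5756  0.3109  0.0519 -2.7404]
```

Request:
play_rows(motion="0.012 0.446 0.039 0;0.012 0.446 0.039 0;0.012 0.446 0.039 0;0.012 0.446 0.039 0;0.012 0.446 0.039 0", grip=0)

```text
time_s: 51.22
ee_pos: [0.5719, 0.3109, 0.1186]
ee_rot: [-0.001, -0.2, 0.98, -0.001]
ft_force: [-0.1, -1.3, -0.2]
gripper_width: 1.003
grip_force: 0.0
```

Request:
play_rows(motion="0 0 0 0;0 0 0.1 0;0 0 0.2 0;0 0 0.28 0;0 0 0.28 0")

```text
time_s: 51.63
ee_pos: [0.5708, 0.3062, 0.0451]
ee_rot: [-0.005, -0.198, 0.98, -0.002]
ft_force: [-0.3, -1.0, -1.1]
gripper_width: 1.001
grip_force: 0.0
```

Request:
play_rows(motion="0 0 0 0;0 0 0 0;0 0 0 0;0 0 0 0;0 0 0 0", grip=1)

```text
time_s: 52.05
ee_pos: [0.574, 0.3102, 0.0517]
ee_rot: [0.001, -0.199, 0.98, 0.001]
ft_force: [0.2, 0.3, 0.9]
gripper_width: 0.295
grip_force: 0.0
```

Request:
play_rows(motion="0 0 0 0;0 0 0 0;0 0 0 0;0 0 0 0;0 0 0 0")

```text
time_s: 52.47
ee_pos: [0.5737, 0.3101, 0.0514]
ee_rot: [0.001, -0.2, 0.98, 0.0]
ft_force: [-1.5, -0.9, 5.3]
gripper_width: 0.15
grip_force: 59.7
```

```bash
python3 - <<'E'
from h import *
p=pose();print(p,w2m(*p[:2]))
plan([(*m2w(w2m(*p[:2])[0],.0105),p[2],p[3])])
E
```

```text
[ 0.57374789  0.31006454  0.05143708 -2.7395211 ] (np.float64(-0.002143095539991084), np.float64(0.11192076213567438))
0 -0.406 -0 -0  x3
end [ 0.6135  0.2167  0.0514 -2.7395]
```

Request:
play_rows(motion="0 -0.08 0 0;0 -0.16 0 0;0 -0.24 0 0;0 -0.32 0 0;0 -0.38 0 0")

```text
time_s: 52.88
ee_pos: [0.612, 0.2226, 0.0514]
ee_rot: [0.002, -0.2, 0.98, 0.001]
ft_force: [0.4, 3.3, 4.6]
gripper_width: 0.147
grip_force: 59.5
```

Request:
play_rows(motion="0 -0.02 0 0;0 -0.026 0 0;0 -0.026 0 0;0 -0.026 0 0")

```text
time_s: 53.22
ee_pos: [0.6139, 0.2183, 0.0514]
ee_rot: [0.002, -0.2, 0.98, 0.001]
ft_force: [-0.5, 4.7, 4.8]
gripper_width: 0.152
grip_force: 59.9
```

```bash
python3 - <<'E'
from h import *
p=pose();print(p,w2m(*p[:2]),ctrl.read_state()['ft_force'],ctrl.read_state()['gripper_width'])
E
```

```text
[ 0.61388447  0.21833901  0.05142156 -2.73956141] (np.float64(-0.0010846783006915155), np.float64(0.011803832562595401)) [-0.46550553  4.71386247  4.84740545] 0.152094489988675
```

Request:
play_rows(motion="0 -0.01 0 0;0 -0.01 0 0;0 -0.01 0 0;0 -0.01 0 0")

```text
time_s: 53.55
ee_pos: [0.6139, 0.2183, 0.0514]
ee_rot: [0.002, -0.2, 0.98, 0.002]
ft_force: [-4.8, 10.8, 6.6]
gripper_width: 0.146
grip_force: 60.0
```

Request:
play_rows(motion="0 0.008 0 0;0 0.008 0 0;0 0.008 0 0;0 0.008 0 0;0 0.008 0 0", grip=0)

```text
time_s: 53.97
ee_pos: [0.6129, 0.2151, 0.0497]
ee_rot: [-0.001, -0.199, 0.98, -0.0]
ft_force: [0.5, 0.0, -0.1]
gripper_width: 0.848
grip_force: 0.0
```

Request:
play_rows(motion="0 0 -0.1 0;0 0 -0.25 0;0 0 -0.4 0;0 0 -0.55 0;0 0 -0.55 0")

```text
time_s: 54.38
ee_pos: [0.6177, 0.2169, 0.1975]
ee_rot: [0.008, -0.199, 0.98, 0.001]
ft_force: [0.5, 0.6, 0.9]
gripper_width: 0.999
grip_force: 0.0
```

```bash
python3 - <<'E'
from h import *
p=pose();print(p)
plan([(.60,-.1,.25,-2.74)])
E
```

```text
[ 0.61774591  0.21693222  0.19749204 -2.74015131]
0.28 -0.57 -0.105 -0  x4
0.281 -0.569 -0.105 -0  x4
end [ 0.5999 -0.1     0.25   -2.7402]
```

Request:
play_rows(motion="0.28 -0.57 -0.105 0;0.28 -0.57 -0.105 0;0.28 -0.57 -0.105 0;0.28 -0.57 -0.105 0;0.28 -0.57 -0.105 0")

```text
time_s: 54.8
ee_pos: [0.604, 0.0517, 0.2156]
ee_rot: [0.001, -0.196, 0.981, -0.0]
ft_force: [0.6, 1.0, -0.3]
gripper_width: 0.992
grip_force: 0.0
```

Request:
play_rows(motion="0.281 -0.569 -0.105 0;0.281 -0.569 -0.105 0;0.281 -0.569 -0.105 0;0.281 -0.569 -0.105 0;0.281 -0.569 -0.105 0")

```text
time_s: 55.22
ee_pos: [0.5948, -0.1066, 0.2414]
ee_rot: [0.001, -0.196, 0.981, -0.001]
ft_force: [1.1, 0.5, 0.5]
gripper_width: 1.0
grip_force: 0.0
```

Request:
play_rows(motion="0 0 0 0;0 0 0 0;0 0 0 0;0 0 0 0;0 0 0 0")

```text
time_s: 55.63
ee_pos: [0.5952, -0.0998, 0.24]
ee_rot: [-0.0, -0.2, 0.98, 0.0]
ft_force: [0.1, 0.1, -0.1]
gripper_width: 1.001
grip_force: 0.0
```

```bash
python3 - <<'E'
from h import *
s=snap('side');i=s['pixels'].astype(int)
g=cv2.cvtColor(s['pixels'],cv2.COLOR_BGR2GRAY)
# plate front edge profile along mag y at x=+-.045, z=.068
for x in(-.045,.045):
    print(x,[int(cv2.remap(g,*[np.float32([[c]]) for c in w2p(s,(*m2w(x,y),.068))],cv2.INTER_LINEAR)[0,0]) for y in np.arange(-.04,.06,.004)])
b,gr,r=[i[...,k] for k in range(3)]
m=((r-b>90)&(r-gr>45)).astype(np.uint8)
n,l,st,ce=cv2.connectedComponentsWithStats(m)
for k in range(1,n):
    if st[k,4]>60: print(st[k],p2w(s,*ce[k],.014)); 
k=[k for k in range(1,n) if st[k,4]>150]
for k in k: print(cv2.minAreaRect(np.argwhere(l==k)[:,::-1].astype(np.float32)))
print('pred foot',[w2p(s,(.4005+.38+0 if 0 else .4005+np.cos(.4)*a-np.sin(.4)*c,.1814+np.sin(.4)*a+np.cos(.4)*c,.014)).round() .tolist() for a,c in((.08,.018),(.08,-.018),(-.05,-.018),(-.05,.018))])
print('split',blanks(s,[(.715,.0584,.487)],z=.014))
print(pose(),ctrl.read_state()['qd'])
E
```

```text
-0.045 [86, 93, 122, 95, 120, 150, 151, 149, 150, 151, 153, 150, 151, 152, 149, 150, 114, 82, 68, 76, 156, 109, 75, 76, 95]
0.045 [96, 99, 118, 92, 106, 148, 144, 142, 147, 151, 154, 149, 149, 151, 151, 151, 128, 145, 118, 64, 140, 117, 101, 106, 128]
[319 116  29  29 276] [ 0.31521132 -0.07922311  0.014     ]
[297 203  50  37 523] [0.42060305 0.18800963 0.014     ]
((333.26922607421875, 128.65383911132812), (35.22346496582031, 18.027755737304688), 56.3099365234375)
((320.9560241699219, 220.10244750976562), (16.196928024291992, 51.23412322998047), 58.78159713745117)
pred foot [[304.0, 240.0], [295.0, 228.0], [339.0, 203.0], [349.0, 214.0]]
split [(np.float64(0.715), np.float64(0.0579), np.float64(0.477), np.float64(116.4))]
[ 0.59524224 -0.09999459  0.24009354 -2.73919703] [-0.00250118 -0.00013442  0.00208482  0.00177323 -0.00015303 -0.00037691]
```

```bash
python3 -c "
from station import ctrl
print(ctrl.finish_job())"
```

```text
the job is handed in; nothing more can be done
None
```

I handed the job in at about 56 s of the 210 s: the split blank is flat in the blue tray, all four good blanks are stacked in the magazine, the gate is pushed to its shut stop and the push block stands on the bench; no verdict came back, and I did not re-measure the small wooden word's position at the end.

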